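# Slide a ground pin under the comparator's plunger

### The job

Set the ground pin up for measuring on the bench comparator: take it out of its storage vee block, lay it in the vee blocks of the fixture on the granite with its tapered nose towards the back stop, and slide it in under the dial, so that the spring plunger rides up over the nose onto the pin, until the nose is home against the back stop. Bring it up to the stop gently, do not knock the comparator with the gripper, leave the pin lying down in both vees, and leave the insert box and the gauge block on the granite where they are.

Things in the scene. Friction and masses are not known exactly. Their poses are not given: they have to be found in the camera images.
- pin: loose bright ground cylinder, 36 mm diameter, 110 mm long, 240 to 390 g; origin at mid-length on its axis (centre of mass); x axis along the pin towards the nose (it may be rolled about x). The nose has a 9 mm long lead-in cone down to 26 mm diameter; the tail end is flat, with a narrow groove 12 mm from it. It starts level in the storage block, mid-length within 8 mm of the block's middle
- nose (a point): centre of the pin's nose end face, on the axis, 55 mm from the pin's origin
- tail (a point): centre of the pin's flat tail end face, on the axis, 55 mm from the pin's origin; a place to push
- storage_block: loose steel vee block on the bench that holds the pin at the start: 44 mm long (x, along the vee), 45 mm wide (y), 35 mm high, 420 g; origin at the centre of its underside. A pin lying in such a block has its axis 45 mm above the block's underside, 10 mm above its top, and stands out at both ends
- vee_fixture: fixed steel plate on the granite, 176 x 56 x 8 mm, with two vee blocks (like the storage block, tops 43 mm above the plate's underside) in line and a back stop. Origin on the plate's underside straight below the plunger; x axis along the vees, away from the robot, towards the back stop; z up. Plate x = -93 to +83 mm, front vee block x = -89 to -45 mm, rear vee block x = -22 to +22 mm
- front_vee (a point): point on the vees' line above the middle of the front vee block: here lies the axis of a pin resting in it (53 mm above the fixture's origin, 67 mm before the plunger). Axes as the fixture's. A pin whose mid-length lies within 15 mm of it stays there when let go, with its nose short of the plunger
- backstop: grey bracket at the far end of the fixture, 36 mm wide and 60 mm high, screwed to the plate; carries the stop button 5 mm proud of its face. Its origin is on the plate's top below the button's face, axes as the fixture's
- stop_face (a point): centre of the back stop's 15 mm round button, which faces the nose, at the height of the pin's axis. The stop stands firm, 27 to 39 mm beyond the plunger's line along the fixture's x axis, elsewhere in each run
- plunger_tip (a point): lower end of the dial's plunger, over the rear vee block, 15 to 17 mm above the vees' line when free. The dial overhangs the work: with its bracket and knob it fills x = -45 to +55 mm, y = -45 to +40 mm from the tip along the fixture's axes, from 30 to 150 mm above the tip. Before x = -45 mm all is open above
- comparator_stand_plunger (a joint): lift of the dial's spring plunger (vertical rod, 5 mm diameter) in m: 0 = hanging free, at most 0.010; about 0.8 N per mm. Free, its tip is 1.5 to 4 mm lower than the top of a pin lying in the vees; the nose cone lifts it when the pin is pushed along the vees, which takes up to about 12 N
- comparator_stand: black granite comparator stand, base 182 mm (x) x 250 mm (y) x 40 mm high; origin on the bench, axes parallel to the fixture's. A column of 24 mm diameter, 340 mm tall, at x = 62, y = 95 mm carries the arm with the dial. Fixed; the gripper must not knock it
- insert_box: loose white flat box, 92 x 47 x 13 mm, on the left of the granite; leave it
- gauge_block: loose steel gauge block, 35 x 9 x 20 mm high, on the right of the granite; leave it
There are look-alikes about, which are no part of the job. Of the things shaped like the pin, the bare steel one is meant.

How it is judged:
At the end, for the whole second after the job is handed in: the pin lies at rest in both vee blocks (axis within 0.04 rad of the vees, tail within 4 mm of its height in the vee), the centre of its nose within 3 mm of the stop button's centre, and the plunger is held up by at least 1.2 mm (distance between nose and stop_face below 0.003 m and angle between the x axis of pin and the x axis of vee_fixture, either way round below 0.04 rad and z of tail in the frame of vee_fixture between 0.049 and 0.057 m and value of joint comparator_stand_plunger above 0.0012 m and linear speed of pin below 0.01 m/s); the robot touches nothing.
It fails at once if the gripper or arm knocks the comparator or its dial (over 6 N) (contact force between any of the fingers, the arm and comparator_stand above 6 N).
It fails at once if the pin is rammed into the back stop (over 35 N) (contact force between pin and backstop above 35 N).
It fails at once if the insert box or the gauge block is moved by more than 15 mm (distance of any of insert_box, gauge_block from where it was at the start of the episode above 0.015 m).
It also fails if it takes over 64 s, if anything falls off the work surface, if the arm or the gripper's body presses on something with over 40 N, if the wrist force passes 120 N, or if a joint passes its speed limit or range.

### The arm

A 6-joint arm with a two-finger parallel gripper is mounted at the origin on a cart in front of the work surface, level with it; the furniture and walls round the work are solid. World frame = base frame: x ahead of the robot, y to its left, z up, the work surface at z = 0. Lengths are in m, angles in rad, forces in N, time in s.
With the tool pointing down it reaches from about 0.325 to 1 m from the base axis. Payload 5.1 kg.
Tool frame: the origin (TCP) lies at the very end of the fingers, on their centre line; the grasp point (between the pads) lies 19 mm behind it; z points along the fingers, y is the direction in which the jaws open and shut (so a half turn about z gives the same grasp; the last joint's range is limited). The gripper opens to 85 mm and grips with 20 to 120 N. Pads are 22 mm wide; open, the fingers measure 114 mm over their backs; the gripper's body (76 mm by 85 mm) begins 54 mm behind the grasp point. The pads swing forward as they close: fully open they stand 13 mm farther back than shut.
Start: joints at [-1.188, 0.124, 1.65, -0, 1.367, -0.083], TCP at [0.292, -0.581, 0.201] pointing down, gripper open.
Joint ranges: [-2.61, 2.61], [-1.02, 2.33], [0.03, 2.71], [-1.35, 4.49], [0.32, 2.68], [-2.91, 2.91]. Speed limits (rad/s): [2.57, 2.57, 3.14, 3.14, 3.14, 3.14].

### API

Orientations are given as a unit quaternion [w, x, y, z].
In Python, from bench import sense, capture, sign_off gives the robot as it stands.
- The arm moves only by the tool servo_tool, never from a script. Its argument "series" is a list of rows, each an object of numbers: "tx", "ty", "tz": the shift along the tool's x, y, z in cm; "roll": the turn about the tool's z in degrees. A call has 1 to 20 rows; each row shifts and turns the pose as measured when the row begins, along the tool's axes as they then stand; what a row does not reach is not made up. A row lasts 1/12 s, in which the tool goes at most 41.7 mm and 7.16 degrees, less where a joint would pass 70% of its speed; a pose out of reach is approached as far as the arm can. A call with a gripper value outside its range is refused whole. "hand" is the finger opening in cm, from 0 to 8.54, set as the call begins (left out, the last holds). The fingers move at their own pace and stop on an object; "squeeze" is the grip in N (left out, the last holds). Time passes only in rows, so rows that do not move let the fingers close. It gives the time, the measured TCP pose, the force and the opening at its end, in the units of the state.
- sense(): the state, without advancing time (a new reading comes with each control period).
- capture(name): name is "scene" or "top" or "wrist"; returns a dict with "pixels" (420x560x3 uint8, red, green, blue), "vertical_fov" (degrees; the focal length in pixels is half the picture's height over the tangent of half this angle, whatever the lens; pixels are square), "cx", "cy" (the principal point, pixels), "xyz" and "rotation" of the camera in the world. Camera axes: x right, y up, looking along -z (the intrinsics and any distortion apply to the point x, -y, -z); pixel columns grow to the right and rows downward; lengths in m; the calibration is good to about 2 mm. A picture is of the moment at which its call begins. There is no depth.
- sign_off(): hands the job in, once; it reports no verdict.
The state is a dict: "clock": time; "joint_pos": joint angles; "joint_vel": joint speeds; "joint_efforts": joint torques, N m; "tcp_pos": TCP position; "eef_rot": TCP orientation; "ft_force": force on the tool from outside, world axes, zero at the start; "moment": the same for the moment, N m; "finger_gap": opening from 0.0 (shut) to 1.0 (fully open).
Only numpy, scipy, OpenCV 4.12 (cv2) and the standard library are available. Lean on these libraries where they do the work, as an engineer would, in place of code of your own. Each camera call takes 0.05 s, during which the arm holds its last target.

## Working session

There is one attempt and no reset: what is moved stays moved. The work goes in short steps, Python scripts to look and compute and a tool call to move; the robot and the scene stay as the last step left them, time stands still between calls to the robot, and variables do not carry over. Pictures are saved under pics/ and viewed, and the job is handed in when it is done.

Besides the shell and the picture viewer there is one more tool, called after "Request:" as name(argument=value, ...), one argument or row to a line, values as JSON. servo_tool: Moves the arm, as the interface text tells. Its arguments: {"type":"object","properties":{"series":{"type":"array","items":{"type":"object","properties":{"tx":{"type":"number"},"ty":{"type":"number"},"tz":{"type":"number"},"roll":{"type":"number"}}}},"hand":{"type":"number"},"squeeze":{"type":"number"}},"required":["series"]}

```bash
ls; mkdir -p pics; cat > h.py <<'E'
import numpy as np, cv2
from bench import sense, capture, sign_off
def snap(n,f):
    c=capture(n); cv2.imwrite(f'pics/{f}.png',cv2.cvtColor(np.asarray(c['pixels']),cv2.COLOR_RGB2BGR))
    np.save(f'pics/{f}.npy',c,allow_pickle=True); return c
def load(f): return np.load(f'pics/{f}.npy',allow_pickle=True).item()
def R(c):
    r=np.array(c['rotation'],float)
    if r.size==4:
        from scipy.spatial.transform import Rotation as Q
        r=Q.from_quat([r[1],r[2],r[3],r[0]]).as_matrix()
    return r.reshape(3,3)
def ray(c,u,v):
    f=210/np.tan(np.radians(c['vertical_fov'])/2)
    d=R(c)@np.array([(u-c['cx'])/f,-(v-c['cy'])/f,-1]); return np.array(c['xyz']),d/np.linalg.norm(d)
def onz(c,u,v,z):
    o,d=ray(c,u,v); return o+d*(z-o[2])/d[2]
def proj(c,p):
    f=210/np.tan(np.radians(c['vertical_fov'])/2)
    q=R(c).T@(np.array(p)-np.array(c['xyz'])); return c['cx']+f*q[0]/-q[2], c['cy']-f*q[1]/-q[2]
def tri(c1,p1,c2,p2):
    o1,d1=ray(c1,*p1);o2,d2=ray(c2,*p2)
    s=np.linalg.lstsq(np.c_[d1,-d2],o2-o1,rcond=None)[0]
    a=o1+s[0]*d1;b=o2+s[1]*d2; return (a+b)/2,np.linalg.norm(a-b)
E
python3 - <<'E'
from h import *
for n in('scene','top','wrist'):
    c=snap(n,n+'0'); print({k:v for k,v in c.items() if k!='pixels'})
print(sense())
E
```

```text
pics
{'vertical_fov': 42.4873079096106, 'cx': 279.404274459433, 'cy': 209.81155221293042, 'xyz': array([-0.12451446,  0.65827378,  0.87476558]), 'rotation': array([-0.32585973, -0.14719898,  0.4089309 ,  0.83959717])}
{'vertical_fov': 55.74556591236063, 'cx': 285.9948229855329, 'cy': 210.0913204499857, 'xyz': array([ 0.37263679, -0.07784249,  0.95104669]), 'rotation': array([ 0.7123384 ,  0.0733346 , -0.0533534 , -0.69595219])}
{'vertical_fov': 69.59699602017004, 'cx': 279.5899017522007, 'cy': 207.2255385426264, 'xyz': array([ 0.36513574, -0.54386494,  0.3719411 ]), 'rotation': array([ 0.84060445, -0.13498224,  0.08387298, -0.517812  ])}
{'clock': 0.15, 'joint_pos': array([-1.18761040e+00,  1.24357658e-01,  1.65136944e+00,  1.75887923e-05,
        1.36748228e+00, -8.26088944e-02]), 'joint_vel': array([ 0.00031182, -0.00217033, -0.00546021, -0.00042325,  0.00114979,
        0.00016211]), 'joint_efforts': array([ 2.76279807e-04, -4.24226868e+01, -3.66012239e+01, -1.16275278e-04,
        4.66700440e-03, -1.13625836e-05]), 'tcp_pos': array([ 0.29171444, -0.58028008,  0.19992851]), 'eef_rot': array([-8.00538019e-04,  9.73001858e-01,  2.30795863e-01, -1.12515744e-04]), 'ft_force': array([ 1.07595517,  0.63461592, -0.41237744]), 'moment': array([-0.07416864,  0.0038168 ,  0.01928503]), 'finger_gap': 1.0007862618824002}
```

View pics/scene0.png

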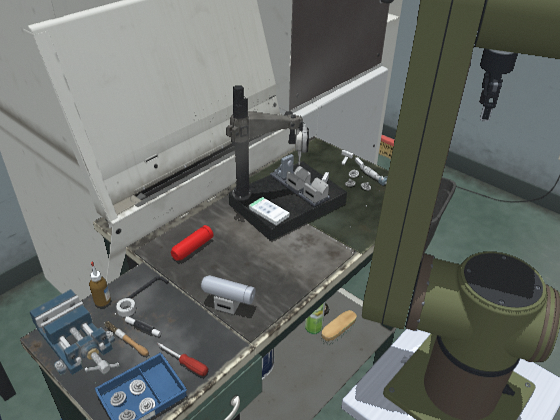

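View pics/top0.png

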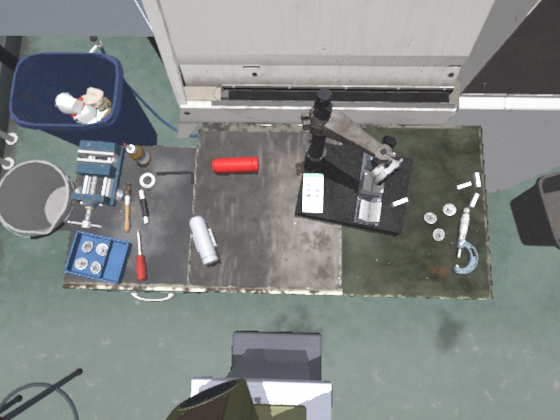

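View pics/wrist0.png

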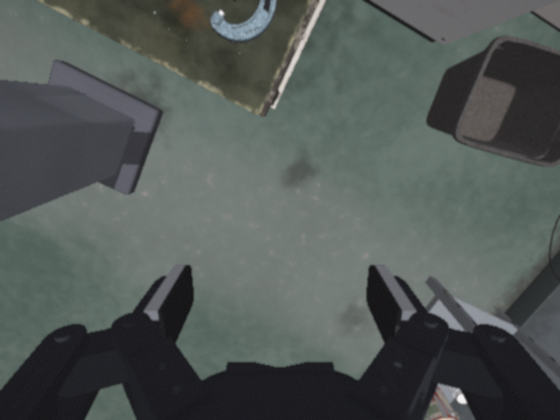

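The scene view shows the bright pin on its block at (228,291), the red look-alike at (192,243), and the stand with its fixture at (300,180). In the top view the pin is at (204,240) and the fixture at (372,190). I'll zoom in on both.

```bash
python3 - <<'E'
from h import *
for n,b,o in(('top0',(170,200,90,75),'z1'),('top0',(290,130,130,110),'z2'),('scene0',(180,250,110,80),'z3'),('scene0',(220,80,140,165),'z4')):
    x,y,w,h=b; im=cv2.imread(f'pics/{n}.png')[y:y+h,x:x+w]; k=min(800//w,600//h); cv2.imwrite(f'pics/{o}.png',cv2.resize(im,None,fx=k,fy=k,interpolation=cv2.INTER_CUBIC)); print(o,k,b)
E
```

```text
z1 8 (170, 200, 90, 75)
z2 5 (290, 130, 130, 110)
z3 7 (180, 250, 110, 80)
z4 3 (220, 80, 140, 165)
```

View pics/z1.png

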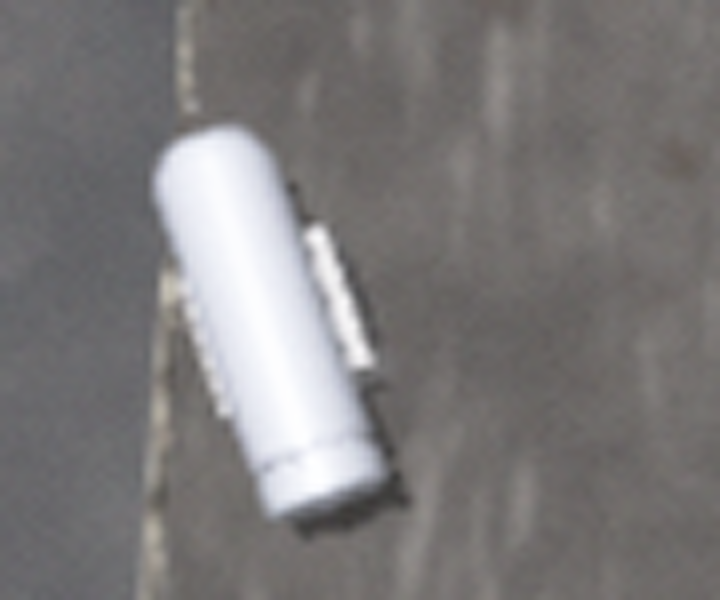

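View pics/z2.png

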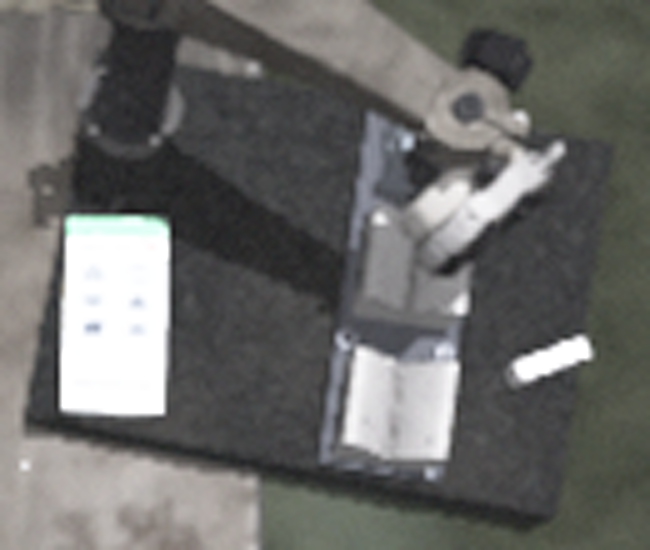

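View pics/z3.png

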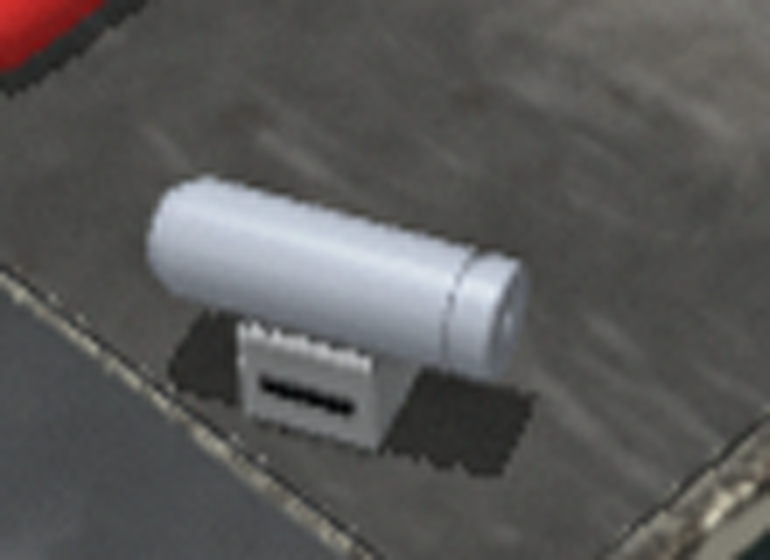

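View pics/z4.png

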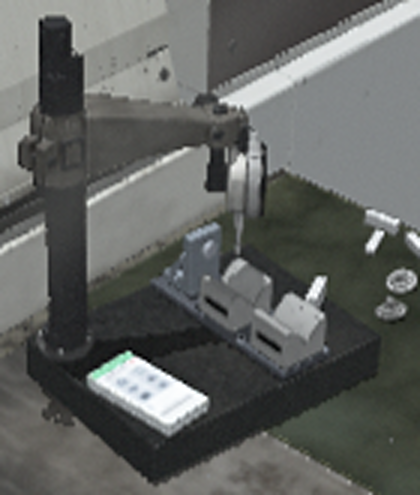

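The zooms show the pin's groove (tail) end towards the robot and its cone away from it. The front vee block is in the clear at about (370,210) in the top picture. Next I'll take coarse positions.

```bash
python3 - <<'E'
from h import *
c=load('top0'); s=load('scene0')
print('pin')
n=onz(c,170+205/8,200+140/8,.045); t=onz(c,170+330/8,200+495/8,.045)
print(n,t,np.linalg.norm(n-t),(n+t)/2,np.degrees(np.arctan2(*(n-t)[1::-1])))
# tri via groove mid & cone rim
print('fixture')
P=[(352,345),(460,360),(450,462),(342,445)]
Q=[onz(c,290+a/5,130+b/5,.083) for a,b in P]
for q in Q: print(q.round(4))
for i in range(4): print(np.linalg.norm(Q[i]-Q[i-1]).round(4))
m=sum(Q)/4; d=(Q[0]+Q[1]-Q[2]-Q[3])/2; print('front vee',m,np.degrees(np.arctan2(d[1],d[0])))
# plate corners z .048: left front (320,465), left rear (370,112)
a=onz(c,290+322/5,130+465/5,.048);b=onz(c,290+370/5,130+112/5,.048);print(a,b,np.linalg.norm(a-b),np.degrees(np.arctan2(*(b-a)[1::-1])))
# vee line bottoms
a=onz(c,290+395/5,130+453/5,.06);b=onz(c,290+412/5,130+215/5,.06);print(np.degrees(np.arctan2(*(b-a)[1::-1])))
# granite corners z=.04
G=[(28,425),(555,517),(612,148)]
for g in G: print(onz(c,290+g[0]/5,130+g[1]/5,.04).round(4))
E
```

```text
pin
[0.51478884 0.15977971 0.045     ] [0.41331275 0.11716333 0.045     ] 0.11006158490400655 [0.4640508  0.13847152 0.045     ] 22.780688038991386
fixture
[ 0.5583 -0.216   0.083 ]
[ 0.5525 -0.2635  0.083 ]
[ 0.5067 -0.2584  0.083 ]
[ 0.5132 -0.2112  0.083 ]
0.0454
0.048
0.0461
0.0476
front vee [ 0.53266133 -0.23727645  0.083     ] -6.207332959472897
[ 0.50940324 -0.20742217  0.048     ] [ 0.67846942 -0.23085177  0.048     ] 0.17068192130588955 -7.889937016510753
-4.666897748399695
[ 0.5265 -0.0725  0.04  ]
[ 0.4888 -0.3147  0.04  ]
[ 0.6653 -0.346   0.04  ]
```

Request:
servo_tool(
  series=[
    {"tx":1,"ty":-1.4,"tz":-0.3},
    {"tx":2.1,"ty":-2.8,"tz":-0.3},
    {"tx":2.1,"ty":-2.8,"tz":-0.3},
    {"tx":2.1,"ty":-2.8,"tz":-0.3},
    {"tx":2.1,"ty":-2.8,"tz":-0.3},
    {"tx":2.1,"ty":-2.8,"tz":-0.3},
    {"tx":2.1,"ty":-2.8,"tz":-0.3},
    {"tx":2.1,"ty":-2.8,"tz":-0.3},
    {"tx":2.1,"ty":-2.8,"tz":-0.3},
    {"tx":2.1,"ty":-2.8,"tz":-0.3},
    {"tx":2.1,"ty":-2.8,"tz":-0.3},
    {"tx":2.1,"ty":-2.8,"tz":-0.3},
    {"tx":2.1,"ty":-2.8,"tz":-0.3},
    {"tx":2.1,"ty":-2.8,"tz":-0.3},
    {"tx":2.1,"ty":-2.8,"tz":-0.3},
    {"tx":2.1,"ty":-2.8,"tz":-0.3},
    {"tx":2.1,"ty":-2.8,"tz":-0.3},
    {"tx":2.1,"ty":-2.8,"tz":-0.3},
    {"tx":2.1,"ty":-2.8,"tz":-0.3},
    {"tx":1.1,"ty":-1.4,"tz":-0.3},
  ],
)

```text
invalid input
```

Request:
servo_tool(
  series=[
    {"tx":1.0,"ty":-1.4,"tz":-0.3,"roll":0.0},
  ],
)

```text
clock: 0.23
tcp_pos: [0.2935, -0.5643, 0.2016]
eef_rot: [-0.001, 0.973, 0.23, -0.001]
ft_force: [-1.1, 0.1, -0.0]
finger_gap: 1.0
```

Request:
servo_tool(
  series=[
    {"tx":2.1,"ty":-2.8,"tz":-0.3,"roll":0},
    {"tx":2.1,"ty":-2.8,"tz":-0.3,"roll":0},
    {"tx":2.1,"ty":-2.8,"tz":-0.3,"roll":0},
    {"tx":2.1,"ty":-2.8,"tz":-0.3,"roll":0},
    {"tx":2.1,"ty":-2.8,"tz":-0.3,"roll":0},
    {"tx":2.1,"ty":-2.8,"tz":-0.3,"roll":0},
    {"tx":2.1,"ty":-2.8,"tz":-0.3,"roll":0},
    {"tx":2.1,"ty":-2.8,"tz":-0.3,"roll":0},
    {"tx":2.1,"ty":-2.8,"tz":-0.3,"roll":0},
    {"tx":2.1,"ty":-2.8,"tz":-0.3,"roll":0},
    {"tx":2.1,"ty":-2.8,"tz":-0.3,"roll":0},
    {"tx":2.1,"ty":-2.8,"tz":-0.3,"roll":0},
    {"tx":2.1,"ty":-2.8,"tz":-0.3,"roll":0},
    {"tx":2.1,"ty":-2.8,"tz":-0.3,"roll":0},
  ],
)

```text
clock: 1.4
tcp_pos: [0.3803, -0.0629, 0.2413]
eef_rot: [-0.005, 0.975, 0.224, -0.001]
ft_force: [0.8, -0.8, -0.0]
finger_gap: 0.997
```

Request:
servo_tool(
  series=[
    {"tx":2.3,"ty":-2.9,"tz":0,"roll":0},
    {"tx":2.3,"ty":-2.9,"tz":0,"roll":0},
    {"tx":2.3,"ty":-2.9,"tz":0,"roll":0},
    {"tx":2.3,"ty":-2.9,"tz":0,"roll":0},
    {"tx":0,"ty":0,"tz":0,"roll":-7},
    {"tx":0,"ty":0,"tz":0,"roll":-7},
    {"tx":0,"ty":0,"tz":0,"roll":-7},
    {"tx":0,"ty":0,"tz":0,"roll":-7},
    {"tx":0,"ty":0,"tz":0,"roll":-7},
    {"tx":0,"ty":0,"tz":0,"roll":-7},
    {"tx":0,"ty":0,"tz":0,"roll":-7},
    {"tx":0,"ty":0,"tz":0,"roll":-7},
    {"tx":0,"ty":0,"tz":0,"roll":-7},
    {"tx":0,"ty":0,"tz":0,"roll":-7},
    {"tx":0,"ty":0,"tz":0,"roll":-7},
    {"tx":0,"ty":0,"tz":0,"roll":-7},
    {"tx":0,"ty":0,"tz":0,"roll":-7},
    {"tx":0,"ty":0,"tz":0,"roll":-7},
  ],
)

```text
clock: 2.9
tcp_pos: [0.408, 0.0991, 0.2386]
eef_rot: [-0.005, 0.452, 0.892, 0.003]
ft_force: [-0.7, -0.8, -0.0]
finger_gap: 1.0
```

Request:
servo_tool(
  series=[
    {"tx":0,"ty":0,"tz":0,"roll":-7},
    {"tx":0,"ty":0,"tz":0,"roll":-7},
    {"tx":0,"ty":0,"tz":0,"roll":-7},
    {"tx":0,"ty":0,"tz":0,"roll":-7},
    {"tx":0,"ty":0,"tz":0,"roll":-7},
    {"tx":0,"ty":0,"tz":0,"roll":-7},
    {"tx":0,"ty":0,"tz":0,"roll":-7},
    {"tx":0,"ty":0,"tz":0,"roll":-7},
    {"tx":0,"ty":0,"tz":0,"roll":-7},
    {"tx":0,"ty":0,"tz":0,"roll":-7},
    {"tx":0,"ty":0,"tz":0,"roll":-7},
  ],
)

```text
clock: 3.82
tcp_pos: [0.4051, 0.0987, 0.2346]
eef_rot: [-0.005, -0.217, 0.976, 0.006]
ft_force: [-0.1, 0.1, -0.2]
finger_gap: 0.999
```

```bash
cat >> h.py <<'E'
def pose():
    from scipy.spatial.transform import Rotation as Q
    s=sense(); q=s['eef_rot']; m=Q.from_quat([q[1],q[2],q[3],q[0]]).as_matrix()
    return np.array(s['tcp_pos']),m,np.degrees(np.arctan2(m[1,0],m[0,0]))
def go(target,th=None):
    p,m,a=pose(); print('tcp',p.round(4),'theta',a.round(2),'tool shift cm',(m.T@(np.array(target)-p)*100).round(2), 'roll', None if th is None else round(-((th-a+180)%360-180),2))
E
python3 - <<'E'
from h import *
print(pose(),sense()['joint_pos']); c=snap('wrist','w1'); print(c['xyz'])
E
```

```text
(array([0.40507978, 0.09873228, 0.23456457]), array([[-0.90612623, -0.42280317, -0.01314262],
       [-0.42293053,  0.90611646,  0.00909526],
       [ 0.00806324,  0.01379987, -0.99987227]]), np.float64(-154.97938754401122)) [ 0.10246897 -0.43517167  2.08884757  0.01041815  1.50006486 -1.90576319]
[0.33534474 0.06336316 0.40736357]
```

View pics/w1.png

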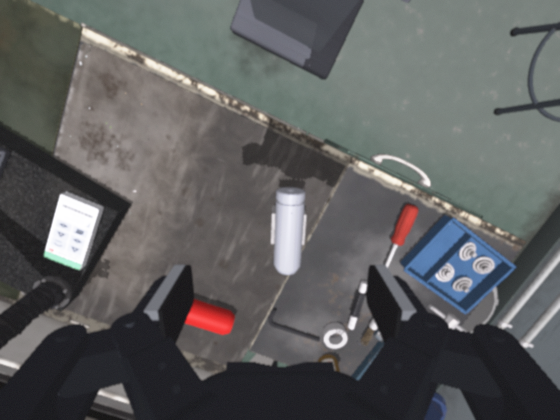

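The wrist view shows the pin near the image centre, with the tail end at about (292,192) and the nose at about (288,272). I'll measure it with an edge mask.

```bash
python3 - <<'E'
from h import *
c=load('w1'); im=cv2.imread('pics/w1.png'); x0,y0=240,165
z=im[y0:y0+130,x0:x0+100]; cv2.imwrite('pics/w1z.png',cv2.resize(z,None,fx=5,fy=4.6,interpolation=cv2.INTER_CUBIC) if 0 else cv2.resize(z,None,fx=4.5,fy=4.5,interpolation=cv2.INTER_CUBIC))
g=cv2.cvtColor(im,cv2.COLOR_BGR2GRAY)
for r in range(185,280,4): print(r,g[r,264:316:2])
E
```

```text
185 [ 94 102 103 107 108 107 103  85  58  57  56  57  54  55  55  55  56  58
  59  59  75  97  99  98  96  96]
189 [106 102  99 104 107 103  99 103 107 110 110 111 118 123 119 109 105 103
  95  87  88  95  96  96  93  92]
193 [ 94  96  96 100  93  85 120 161 168 164 156 147 135 138 133 134 133 130
 137 140 126 100  97  94  92  95]
197 [101  98  97  88  86  89 133 176 197 209 220 227 234 243 237 229 220 210
 198 175 137  99  99  99  98  96]
201 [ 96  93  87  87  87  88 111 151 190 212 222 228 236 241 234 227 213 208
 189 156 112  99  98  98  98  98]
205 [ 87  86  90  89  93  94 137 177 188 195 201 203 209 219 201 190 193 183
 174 163 110  93  96  96  98  96]
209 [ 87  86  89  91 106 109 143 182 199 212 222 228 236 241 234 226 215 209
 192 166 107  89  97  94  94 102]
213 [ 85  86  86  89 151 155 154 185 202 215 223 229 237 237 227 226 216 207
 190 161 126 100  92  94  98 101]
217 [ 88  87  88 103 208 207 161 188 204 217 224 228 237 239 232 224 215 206
 186 161 210 162  95  98  99  92]
221 [ 89  86  87 103 208 208 163 189 205 220 225 229 238 238 230 223 213 204
 184 163 207 148  99  94
[... 863 characters left out ...]

 144  94  89  88  87  88  87  86]
257 [ 89  89  92 100  95 140 183 203 220 225 227 231 231 226 222 211 200 179
 139  92  90  90  88  86  87  86]
261 [ 88  94 104  95  90 144 185 204 220 226 227 231 229 226 221 210 198 177
 129  90  89  91  88  88  86  87]
265 [ 93  97  92  86  87 131 187 206 220 225 228 229 228 226 220 209 196 171
 115  88  89  89  89  88  87  87]
269 [ 83  83  83  86  85  88 133 195 219 224 228 227 227 225 220 204 179 116
  89  89  90  92  91  90  90  91]
273 [ 85  84  85  87  86  87  88  97 136 178 199 212 214 198 173 134  97  91
  90  91  92  91  93  93  96  92]
277 [ 88  89  88  92  90  90  92  91  94  96  93 120 125  90  88  89  92  90
  91  92  92  93  93  94  93  94]
```

View pics/w1z.png

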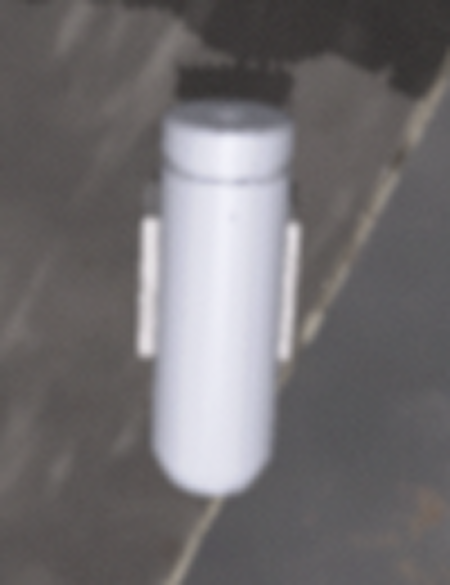

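```bash
python3 - <<'E'
from h import *
c=load('w1')
a=onz(c,289.8,201,.045);b=onz(c,287.0,257,.045); d=b-a; ang=np.degrees(np.arctan2(d[1],d[0])); print(a,b,ang)
d/=np.linalg.norm(d)
def along(p): return (p-a)@d
# top generatrix
t=onz(c,290.1,194,.063); g=onz(c,289.7,205,.063); print('tail,groove',along(t),along(g), 'top pts',t,g)
B=[onz(c,u,v,.035) for u,v in((272.5,213),(272.5,244.5),(305.8,214.5),(303.6,245))]
for q in B: print(q.round(4),along(q).round(4))
# width of block and mid
n=np.array([-d[1],d[0],0]); print([((q-a)@n).round(4) for q in B])
L=[onz(c,u,v,.045) for u,v in((276.5,201),(303,201),(273.5,257),(300.5,257))]; print([((q-a)@n).round(4) for q in L])
mid=a+d*(along(t)+.055); print('mid',mid)
mid2=a+d*(along(g)+.043); print('mid',mid2,'tail',a+d*along(t))
E
```

```text
[0.42648436 0.12532627 0.045     ] [0.49821946 0.15562758 0.045     ] 22.899466815621395
tail,groove -0.014003962871622344 -0.0003784795106515684 top pts [0.41402486 0.11883357 0.063     ] [0.42650701 0.12429999 0.063     ]
[0.4532 0.1136 0.035 ] 0.02
[0.494  0.1324 0.035 ] 0.0649
[0.4368 0.154  0.035 ] 0.0207
[0.4771 0.1708 0.035 ] 0.0643
[np.float64(-0.0212), np.float64(-0.0198), np.float64(0.0224), np.float64(0.0222)]
[np.float64(-0.0166), np.float64(0.0165), np.float64(-0.018), np.float64(0.018)]
mid [0.46424946 0.14127846 0.045     ]
mid [0.46574684 0.14191096 0.045     ] tail [0.41358406 0.11987712 0.045     ]
```

```bash
python3 - <<'E'
from h import *
go((.4293,.1265,.1),-157.1); go((.4293,.1265,.022),-157.1)
E
```

```text
tcp [0.405  0.0987 0.2345] theta -154.76 tool shift cm [-3.49  1.29 13.44] roll 2.34
tcp [0.405  0.0987 0.2345] theta -154.76 tool shift cm [-3.55  1.18 21.24] roll 2.34
```

Request:
servo_tool(
  series=[
    {"tx":-0.9,"ty":0.3,"tz":2,"roll":1.2},
    {"tx":-0.9,"ty":0.3,"tz":2.5,"roll":1.2},
    {"tx":-0.9,"ty":0.3,"tz":2.5,"roll":0},
    {"tx":-0.8,"ty":0.3,"tz":2.5,"roll":0},
    {"tx":0,"ty":0,"tz":2.5,"roll":0},
    {"tx":0,"ty":0,"tz":1.5,"roll":0},
    {"tx":0,"ty":0,"tz":0,"roll":0},
  ],
)

```text
clock: 4.45
tcp_pos: [0.4333, 0.1261, 0.0964]
eef_rot: [-0.002, -0.188, 0.982, 0.005]
ft_force: [-0.6, 0.3, -0.1]
finger_gap: 1.002
```

```bash
python3 - <<'E'
from h import *
go((.4293,.1265,.022),-157.1); snap('wrist','w2')
E
```

```text
tcp [0.4333 0.1261 0.0964] theta -158.35 tool shift cm [0.34 0.1  7.44] roll -1.25
```

View pics/w2.png

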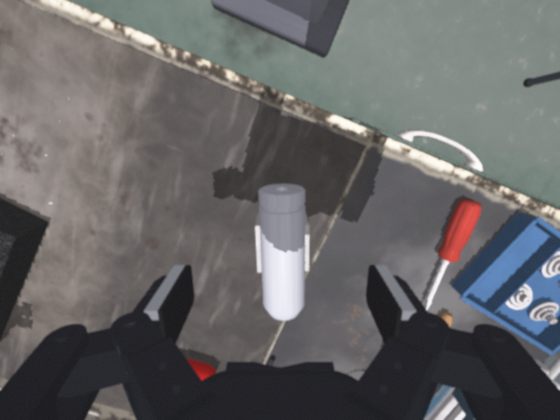

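This closer view shows the pin between the fingers, tail face at about (282,188), nose at about (283,318). I'll check the axis again from it.

```bash
python3 - <<'E'
from h import *
c=load('w2'); g=cv2.cvtColor(cv2.imread('pics/w2.png'),cv2.COLOR_BGR2GRAY).astype(int)
for r in (200,205,220,285,300): print(r,g[r,254:312:1])
d=np.diff(g[180:225,282]);print(g[180:218,282])
a=onz(c,282,205,.045);b=onz(c,283.5,300,.045);print(a,b,np.degrees(np.arctan2(*(b-a)[1::-1])))
E
```

```text
200 [ 56  56  60  66  84 110 122 127 130 134 134 134 135 137 138 142 144 144
 143 147 146 146 144 143 145 146 146 148 146 147 148 148 148 150 150 146
 143 142 140 142 139 140 139 137 135 133 129 128 124 119 108  87  70  64
  61  64  64  62]
205 [ 93  93  93  92  98 106 116 125 128 132 134 136 136 137 140 143 145 142
 144 145 146 147 146 143 144 147 148 147 147 147 148 148 148 148 149 145
 143 142 142 140 140 140 139 136 134 132 127 123 120 113 100  79  66  62
  61  63  63  63]
220 [ 95  98 105 113 113 115 118 124 128 132 134 134 135 138 138 141 143 145
 145 145 146 147 146 143 144 144 146 146 148 149 149 149 149 149 149 146
 144 144 141 140 139 141 141 139 136 134 131 130 124 121 120 116 113 103
  90  92 100  99]
285 [ 94  95  97  98  98 101 102 113 137 166 183 196 205 211 215 221 225 228
 231 233 234 235 235 235 237 238 238 239 240 240 240 239 237 236 234 233
 232 229 226 222 219 219 219 213 207 202 194 184 170 153 129 105  96  96
  96  95  96  94]
300 [100  99  95  92  92  92  90  93 114 149 174 188 199 207 212 219 222 226
 230 232 234 235 234 233 235 237 237 238 237 237 238 238 237 235 235 233
 232 230 226 222 219 219 219 212 206 201 192 181 169 148 122 101  97  95
  94  96  95  96]
[ 59  59  66  86 108 116 126 139 150 153 144 130 120 122 130 139 144 146
 146 146 146 147 147 146 147 147 146 147 146 148 147 146 141 138 140 146
 148 148]
[0.42561348 0.12548275 0.045     ] [0.50544452 0.15886231 0.045     ] 22.691151096753597
```

Request:
servo_tool(
  series=[
    {"tx":0.3,"ty":0.1,"tz":1.5,"roll":-1.2},
    {"tx":0,"ty":0,"tz":1.5,"roll":0},
    {"tx":0,"ty":0,"tz":1.5,"roll":0},
    {"tx":0,"ty":0,"tz":1.3,"roll":0},
    {"tx":0,"ty":0,"tz":0.8,"roll":0},
    {"tx":0,"ty":0,"tz":0.4,"roll":0},
    {"tx":0,"ty":0,"tz":0,"roll":0},
  ],
)

```text
clock: 5.08
tcp_pos: [0.438, 0.1276, 0.0355]
eef_rot: [0.007, -0.194, 0.981, 0.005]
ft_force: [-0.0, 0.5, -0.2]
finger_gap: 1.006
```

```bash
python3 - <<'E'
from h import *
go((.4293,.127,.022),-157.2)
E
```

```text
tcp [0.438  0.1276 0.0355] theta -157.6 tool shift cm [0.84 0.27 1.34] roll -0.4
```

Request:
servo_tool(
  series=[
    {"tx":0.5,"ty":0.2,"tz":0.3,"roll":-0.4},
    {"tx":0.4,"ty":0,"tz":0.5,"roll":0},
    {"tx":0,"ty":0,"tz":0.5,"roll":0},
    {"tx":0,"ty":0,"tz":0,"roll":0},
    {"tx":0,"ty":0,"tz":0,"roll":0},
  ],
)

```text
clock: 5.5
tcp_pos: [0.4308, 0.1264, 0.0249]
eef_rot: [0.01, -0.198, 0.98, 0.005]
ft_force: [0.5, -0.3, 0.6]
finger_gap: 1.0
```

```bash
python3 - <<'E'
from h import *
go((.4293,.127,.022),-157.2); print(pose()[1].round(4))
E
```

```text
tcp [0.4308 0.1264 0.0249] theta -157.22 tool shift cm [0.12 0.12 0.29] roll -0.02
[[-0.9218 -0.3873  0.0175]
 [-0.3871  0.9219  0.0133]
 [-0.0213  0.0055 -0.9998]]
```

Request:
servo_tool(
  series=[
    {"tx":0.1,"ty":0.1,"tz":0.3,"roll":0},
    {"tx":0,"ty":0,"tz":0,"roll":0},
  ],
)

```text
clock: 5.67
tcp_pos: [0.4297, 0.127, 0.022]
eef_rot: [0.01, -0.197, 0.98, 0.005]
ft_force: [0.2, 0.5, 0.2]
finger_gap: 0.997
```

Request:
servo_tool(
  series=[
    {"tx":0,"ty":0,"tz":0,"roll":0},
    {"tx":0,"ty":0,"tz":0,"roll":0},
    {"tx":0,"ty":0,"tz":0,"roll":0},
    {"tx":0,"ty":0,"tz":0,"roll":0},
    {"tx":0,"ty":0,"tz":0,"roll":0},
    {"tx":0,"ty":0,"tz":0,"roll":0},
    {"tx":0,"ty":0,"tz":0,"roll":0},
    {"tx":0,"ty":0,"tz":0,"roll":0},
  ],
  hand=0,
  squeeze=90,
)

```text
clock: 6.33
tcp_pos: [0.43, 0.1273, 0.0228]
eef_rot: [0.01, -0.197, 0.98, 0.005]
ft_force: [-0.2, 0.5, 0.4]
finger_gap: 0.309
```

```bash
python3 - <<'E'
from h import *
go((.4293,.127,.022),-157.2); snap('scene','s2'); snap('wrist','w3')
im=cv2.imread('pics/s2.png')[210:370,130:330]; cv2.imwrite('pics/s2z.png',cv2.resize(im,None,fx=3.5,fy=3.5))
E
```

```text
tcp [0.43   0.1273 0.0228] theta -157.22 tool shift cm [ 0.08 -0.    0.07] roll -0.02
```

View pics/s2z.png

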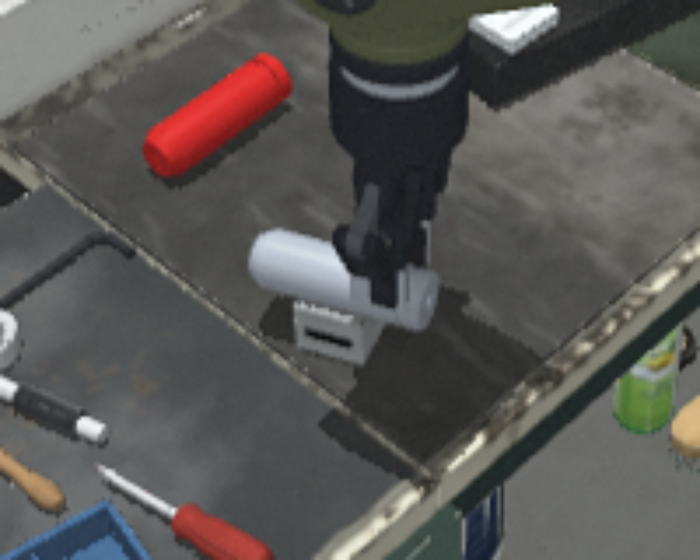

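View pics/w3.png

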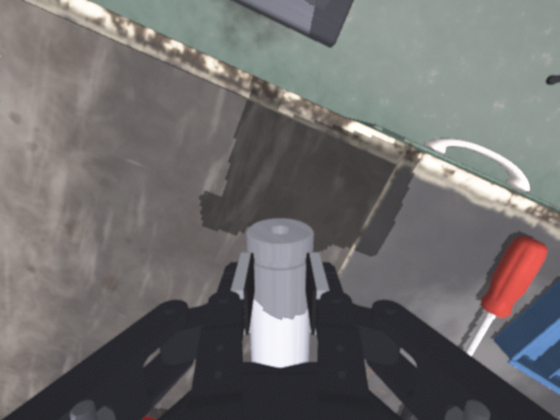

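The scene view shows the fingers closed on the pin's tail end. The wrist view agrees, with both pads touching at about (247,285) and (318,285). I'll lift a little and recheck.

Request:
servo_tool(
  series=[
    {"tx":0,"ty":0,"tz":0,"roll":0},
    {"tx":0,"ty":0,"tz":-0.4,"roll":0},
    {"tx":0,"ty":0,"tz":-0.8,"roll":0},
    {"tx":0,"ty":0,"tz":-1.2,"roll":0},
    {"tx":0,"ty":0,"tz":-1.5,"roll":0},
    {"tx":0,"ty":0,"tz":-1.5,"roll":0},
    {"tx":0,"ty":0,"tz":0,"roll":0},
  ],
)

```text
clock: 7.02
tcp_pos: [0.4245, 0.1254, 0.0758]
eef_rot: [0.005, -0.197, 0.98, 0.005]
ft_force: [0.8, -0.2, -2.9]
finger_gap: 0.306
```

```bash
python3 - <<'E'
from h import *
go((.4293,.127,.2),-157.2); snap('scene','s3'); print(sense()['ft_force'],sense()['finger_gap'],pose()[1].round(3))
im=cv2.imread('pics/s3.png')[210:370,130:330]; cv2.imwrite('pics/s3z.png',cv2.resize(im,None,fx=3.5,fy=3.5))
E
```

```text
tcp [0.4245 0.1254 0.0758] theta -157.22 tool shift cm [ -0.65   0.05 -12.41] roll -0.02
[-0.89641347  0.496476   -3.12001457] 0.3043878760089175 [[-0.922 -0.387  0.006]
 [-0.387  0.922  0.011]
 [-0.01   0.008 -1.   ]]
```

View pics/s3z.png

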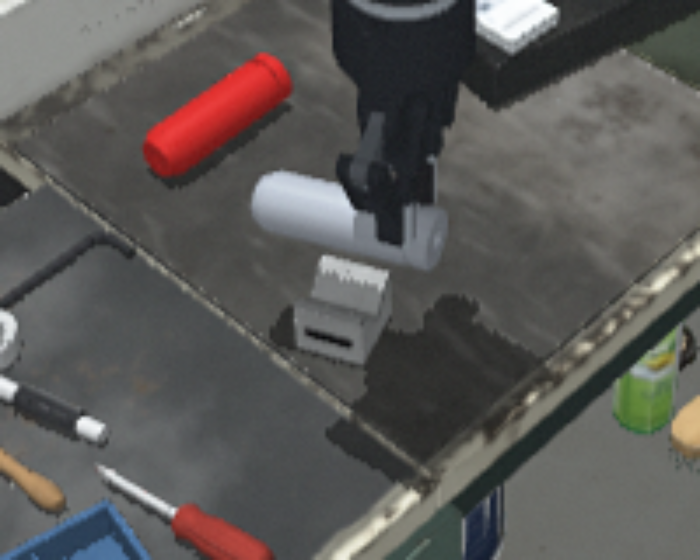

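Lifted level, and the force reads about 3 N, which fits the pin's weight. Next I'll raise it and carry it to a spot beside the fixture to look.

Request:
servo_tool(
  series=[
    {"tx":0.4,"ty":0,"tz":-3,"roll":0},
    {"tx":0.4,"ty":0,"tz":-3.2,"roll":0},
    {"tx":0.6,"ty":0,"tz":-3.2,"roll":0},
    {"tx":1,"ty":-2,"tz":-2.5,"roll":0},
    {"tx":1.4,"ty":-3.1,"tz":-1.5,"roll":0},
    {"tx":1.4,"ty":-3.1,"tz":0,"roll":0},
    {"tx":1.4,"ty":-3.1,"tz":0,"roll":0},
    {"tx":1.4,"ty":-3.1,"tz":0,"roll":0},
    {"tx":1.4,"ty":-3.1,"tz":0,"roll":0},
    {"tx":1.4,"ty":-3.1,"tz":0,"roll":0},
    {"tx":1.4,"ty":-3.1,"tz":0,"roll":0},
    {"tx":1.4,"ty":-3.1,"tz":0,"roll":0},
    {"tx":1.4,"ty":-3.1,"tz":0,"roll":0},
    {"tx":1.4,"ty":-3.1,"tz":0,"roll":0},
    {"tx":1.4,"ty":-3.1,"tz":0,"roll":0},
    {"tx":1.4,"ty":-3.1,"tz":0,"roll":0},
  ],
)

```text
clock: 8.4
tcp_pos: [0.388, -0.3258, 0.1903]
eef_rot: [-0.007, -0.203, 0.979, 0.009]
ft_force: [1.5, 0.3, -2.5]
finger_gap: 0.309
```

Request:
servo_tool(
  series=[
    {"tx":0,"ty":0,"tz":0,"roll":3},
    {"tx":0,"ty":0,"tz":0,"roll":6},
    {"tx":0,"ty":0,"tz":0,"roll":6},
    {"tx":0,"ty":0,"tz":0,"roll":6},
    {"tx":0,"ty":0,"tz":0,"roll":6},
    {"tx":0,"ty":0,"tz":0,"roll":6},
    {"tx":0,"ty":0,"tz":0,"roll":6},
    {"tx":0,"ty":0,"tz":0,"roll":6},
    {"tx":0,"ty":0,"tz":0,"roll":6},
    {"tx":0,"ty":0,"tz":0,"roll":6},
    {"tx":0,"ty":0,"tz":0,"roll":6},
    {"tx":0,"ty":0,"tz":0,"roll":6},
    {"tx":0,"ty":0,"tz":0,"roll":6},
    {"tx":0,"ty":0,"tz":0,"roll":6},
    {"tx":0,"ty":0,"tz":0,"roll":4},
    {"tx":0,"ty":0,"tz":0,"roll":0},
  ],
)

```text
clock: 9.73
tcp_pos: [0.3762, -0.3257, 0.1606]
eef_rot: [-0.032, 0.549, 0.836, 0.005]
ft_force: [0.6, -0.2, -2.5]
finger_gap: 0.314
```

```bash
python3 - <<'E'
from h import *
go((.42,-.22,.2),173); print(sense()['ft_force'],sense()['finger_gap'],pose()[1].round(3)); snap('wrist','w4'); snap('scene','s4')
E
```

```text
tcp [ 0.3762 -0.3257  0.1606] theta 113.38 tool shift cm [ 8.18  8.12 -3.69] roll -59.62
[ 0.56191479 -0.24838861 -2.45487379] 0.31430287433287424 [[-0.396  0.917 -0.048]
 [ 0.916  0.398  0.043]
 [ 0.058 -0.027 -0.998]]
```

View pics/w4.png

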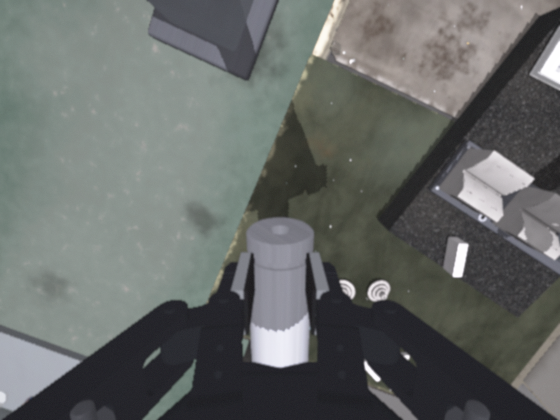

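The wrist view shows both vee blocks on the right, the front one at about (487,185), with the plate's left front corner near (437,188) and the gauge block at (456,257). I'll zoom in.

```bash
python3 - <<'E'
from h import *
im=cv2.imread('pics/w4.png')[120:280,420:560]; cv2.imwrite('pics/w4z.png',cv2.resize(im,None,fx=3.7,fy=3.7,interpolation=cv2.INTER_CUBIC)) if 0 else cv2.imwrite('pics/w4z.png',cv2.resize(im[10:140],None,fx=4.5,fy=4.5,interpolation=cv2.INTER_CUBIC))
E
```

View pics/w4z.png

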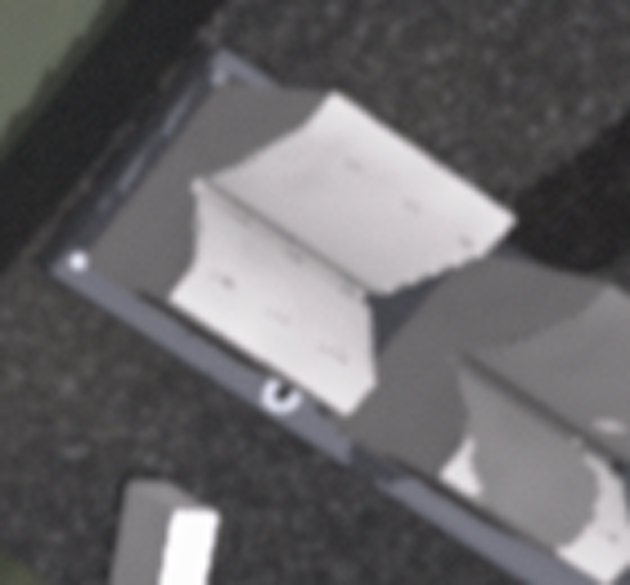

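```bash
python3 - <<'E'
from h import *
c=load('w4')
f=lambda u,v,z: onz(c,420+(u-2)/4.5,130+(v-2)/4.5,z)
LF,LR,RF,RR=f(333,93,.083),f(517,218,.083),f(172,297,.083),f(348,414,.083)
for n,q in zip('LF LR RF RR'.split(),(LF,LR,RF,RR)): print(n,q.round(4))
print('len',np.linalg.norm(LF-LR),np.linalg.norm(RF-RR),'wid',np.linalg.norm(LF-RF),np.linalg.norm(LR-RR))
for a,b in((LF,LR),(RF,RR)): print(np.degrees(np.arctan2(*(b-a)[1::-1])))
for a,b in((RF,LF),(RR,LR)): print(np.degrees(np.arctan2(*(b-a)[1::-1]))-90)
print('centre',(LF+LR+RF+RR)/4)
a,b=f(198,183,.0675),f(370,292,.0675); print('vee bottom',a,b,np.linalg.norm(a-b),np.degrees(np.arctan2(*(b-a)[1::-1])))
a,b=f(58,265,.048),f(345,455,.048);print('plate R edge',a,b,np.degrees(np.arctan2(*(b-a)[1::-1])))
a=f(58,265,.048);b=f(222,48,.048);print('plate front',a,b,np.linalg.norm(a-b),np.degrees(np.arctan2(*(b-a)[1::-1]))-90)
E
```

```text
LF [ 0.5147 -0.2093  0.083 ]
LR [ 0.5581 -0.2151  0.083 ]
RF [ 0.5088 -0.2532  0.083 ]
RR [ 0.5516 -0.2595  0.083 ]
len 0.043749670144882354 0.043271599742282035 wid 0.04436299035046859 0.04485572765070878
-7.671367246564174
-8.320108011708708
-7.697962752730163
-8.311882871330425
centre [ 0.53330885 -0.23426289  0.083     ]
vee bottom [ 0.51058225 -0.23129047  0.0675    ] [ 0.55320489 -0.23631868  0.0675    ] 0.04291820202854454 -6.728108540794226
plate R edge [ 0.5044775  -0.25615847  0.048     ] [ 0.58365256 -0.26783497  0.048     ] -8.389336817970511
plate front [ 0.5044775  -0.25615847  0.048     ] [ 0.5113883  -0.20371212  0.048     ] 0.05289970617947909 -7.50655204092331
```

Request:
servo_tool(
  series=[
    {"tx":0,"ty":0,"tz":-1.5,"roll":0},
    {"tx":1,"ty":0,"tz":-2.5,"roll":0},
    {"tx":2,"ty":0,"tz":-1.5,"roll":0},
    {"tx":2,"ty":0,"tz":-0.2,"roll":0},
    {"tx":2,"ty":0,"tz":-0.2,"roll":-2},
    {"tx":1,"ty":0,"tz":-0.2,"roll":-4},
    {"tx":0,"ty":0,"tz":-0.2,"roll":-4},
    {"tx":0,"ty":0,"tz":-0.2,"roll":-4},
    {"tx":0,"ty":0,"tz":-0.2,"roll":-4},
    {"tx":0,"ty":0,"tz":-0.2,"roll":-4},
    {"tx":0,"ty":0,"tz":-0.2,"roll":-4},
    {"tx":0,"ty":0,"tz":-0.2,"roll":-4},
    {"tx":0,"ty":0,"tz":-0.2,"roll":-4},
    {"tx":0,"ty":0,"tz":-0.2,"roll":-4},
    {"tx":0,"ty":0,"tz":-0.2,"roll":-4},
  ],
)

```text
clock: 11.08
tcp_pos: [0.344, -0.2509, 0.2418]
eef_rot: [-0.03, 0.18, 0.983, 0.019]
ft_force: [-0.3, -0.2, -3.8]
finger_gap: 0.306
```

```bash
python3 - <<'E'
from h import *
go((.46,-.2242,.15),172); print(pose()[1].round(3), sense()['joint_pos'].round(3))
E
```

```text
tcp [ 0.344  -0.2509  0.2418] theta 159.34 tool shift cm [-10.5    6.37   8.67] roll -12.66
[[-0.934  0.354 -0.053]
 [ 0.352  0.935  0.048]
 [ 0.067  0.027 -0.997]] [-7.560e-01 -3.670e-01  2.030e+00 -1.000e-03  1.550e+00 -1.965e+00]
```

Request:
servo_tool(
  series=[
    {"tx":-1,"ty":0.8,"tz":1,"roll":-2},
    {"tx":-1.5,"ty":0.8,"tz":1.8,"roll":-2},
    {"tx":-1.5,"ty":0.7,"tz":1.8,"roll":-2},
    {"tx":-1.5,"ty":0.7,"tz":1.8,"roll":-2},
    {"tx":-1.5,"ty":0.6,"tz":1.8,"roll":-2},
    {"tx":-0.5,"ty":0.6,"tz":1.2,"roll":-2},
    {"tx":0,"ty":0,"tz":0.6,"roll":0},
    {"tx":0,"ty":0,"tz":0,"roll":0},
  ],
)

```text
clock: 11.75
tcp_pos: [0.4284, -0.2227, 0.1293]
eef_rot: [-0.027, 0.066, 0.997, 0.022]
ft_force: [0.3, 0.3, -3.2]
finger_gap: 0.308
```

```bash
python3 - <<'E'
from h import *
go((.43,-.22,.12),172); print(pose()[1].round(3), sense()['joint_pos'].round(3))
E
```

```text
tcp [ 0.4284 -0.2227  0.1293] theta 172.46 tool shift cm [-0.17  0.26  0.93] roll 0.46
[[-0.99   0.133 -0.051]
 [ 0.131  0.99   0.047]
 [ 0.057  0.04  -0.998]] [-0.597 -0.148  2.044  0.01   1.314 -2.038]
```

```bash
python3 - <<'E'
from h import *
go((.4869,-.2274,.093),172)
E
```

```text
tcp [ 0.4284 -0.2227  0.1293] theta 172.46 tool shift cm [-6.06  0.17  3.3 ] roll 0.46
```

Request:
servo_tool(
  series=[
    {"tx":-0.5,"ty":0,"tz":1.2,"roll":0.5},
    {"tx":-0.6,"ty":0,"tz":1.2,"roll":0},
    {"tx":-0.7,"ty":0,"tz":0.7,"roll":0},
    {"tx":-0.8,"ty":0.1,"tz":0,"roll":0},
    {"tx":-0.8,"ty":0,"tz":0,"roll":0},
    {"tx":-0.8,"ty":0.1,"tz":0,"roll":0},
    {"tx":-0.6,"ty":0,"tz":0,"roll":0},
    {"tx":-0.2,"ty":0,"tz":0,"roll":0},
    {"tx":0,"ty":0,"tz":0,"roll":0},
  ],
)

```text
clock: 12.5
tcp_pos: [0.4832, -0.2292, 0.0959]
eef_rot: [-0.024, 0.073, 0.997, 0.02]
ft_force: [-0.2, 0.5, -3.2]
finger_gap: 0.311
```

```bash
python3 - <<'E'
from h import *
go((.4869,-.2274,.093),172);print(pose()[1].round(3)); 
for n,f,b,k in(('top','t5',(320,150,90,90),6),('scene','s5',(230,110,130,130),4)):
    snap(n,f); x,y,w,h=b; cv2.imwrite(f'pics/{f}z.png',cv2.resize(cv2.imread(f'pics/{f}.png')[y:y+h,x:x+w],None,fx=k,fy=k,interpolation=cv2.INTER_CUBIC))
E
```

```text
tcp [ 0.4832 -0.2292  0.0959] theta 171.62 tool shift cm [-0.35  0.22  0.28] roll -0.38
[[-0.988  0.147 -0.045]
 [ 0.145  0.988  0.043]
 [ 0.051  0.036 -0.998]]
```

View pics/t5z.png

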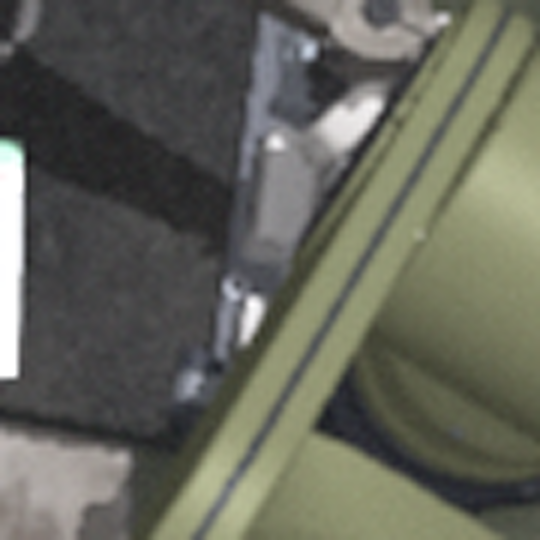

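View pics/s5z.png

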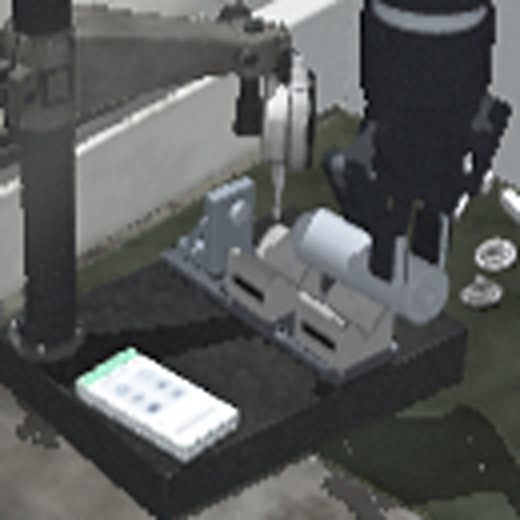

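The scene view shows the pin held over the front vee block, nose pointing at the back stop, with the insert box clear. The top view is hidden by the arm. I'll correct the lateral offset and lower partway.

Request:
servo_tool(
  series=[
    {"tx":-0.2,"ty":0.1,"tz":0.4,"roll":-0.4},
    {"tx":-0.2,"ty":0.1,"tz":0.4,"roll":0},
    {"tx":0,"ty":0,"tz":0.3,"roll":0},
    {"tx":0,"ty":0,"tz":0,"roll":0},
  ],
)

```text
clock: 12.93
tcp_pos: [0.4861, -0.227, 0.0841]
eef_rot: [-0.024, 0.07, 0.997, 0.02]
ft_force: [-0.6, 0.6, -3.0]
finger_gap: 0.306
```

```bash
python3 - <<'E'
from h import *
go((.4869,-.2274,.0745),172);p,m,a=pose(); ax=-m[:,0]; mid=p-.0222*m[:,2]+.0375*ax; print(mid,mid+.055*ax,ax)
w=snap('wrist','w6');s=snap('scene','s6')
for n,q in(('tail',mid-.055*ax),('nose',mid+.055*ax)): print(n,proj(w,q),proj(s,q))
for f,b,k in(('w6',(200,120,160,180),3),('s6',(280,140,80,70),7)):
    x,y,ww,h=b; cv2.imwrite(f'pics/{f}z.png',cv2.resize(cv2.imread(f'pics/{f}.png')[y:y+h,x:x+ww],None,fx=k,fy=k,interpolation=cv2.INTER_CUBIC))
E
```

```text
tcp [ 0.4861 -0.227   0.0841] theta 172.03 tool shift cm [-0.13 -0.06  0.96] roll 0.03
[ 0.52421223 -0.2331305   0.10438308] [ 0.57861104 -0.2407451   0.10159259] [ 0.98906937 -0.1384472  -0.05073605]
tail (np.float64(278.7024024432379), np.float64(229.05242013793776)) (np.float64(334.37415362465555), np.float64(187.6864579466896))
nose (np.float64(278.7610001293), np.float64(385.6836673391245)) (np.float64(303.7430232159242), np.float64(169.52675247511877))
```

View pics/w6.png

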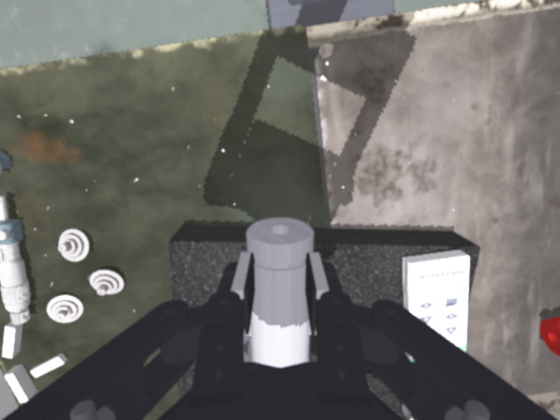

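View pics/s6z.png

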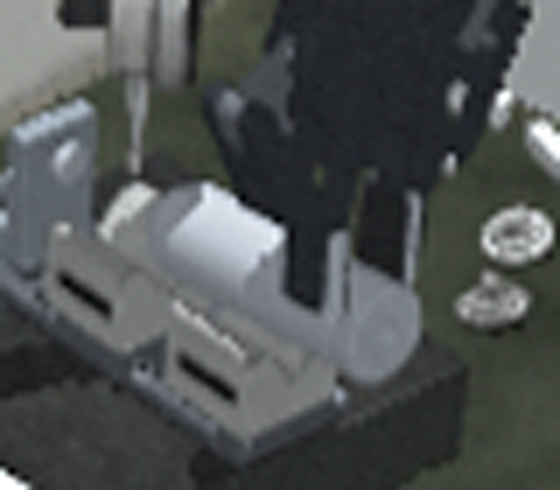

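Predicted tail (334,188) in scene and (279,229) in wrist agree with the pictures to within about a pixel or three. Lowering to contact.

Request:
servo_tool(
  series=[
    {"tx":-0.1,"ty":-0.05,"tz":0.3,"roll":0},
    {"tx":0,"ty":0,"tz":0.3,"roll":0},
    {"tx":0,"ty":0,"tz":0.2,"roll":0},
    {"tx":0,"ty":0,"tz":0,"roll":0},
  ],
)

```text
clock: 13.37
tcp_pos: [0.4872, -0.2278, 0.0763]
eef_rot: [-0.023, 0.07, 0.997, 0.019]
ft_force: [0.4, -0.1, -1.6]
finger_gap: 0.309
```

Request:
servo_tool(
  series=[
    {"tx":0,"ty":0,"tz":0.1,"roll":0},
    {"tx":0,"ty":0,"tz":0.1,"roll":0},
  ],
)

```text
clock: 13.53
tcp_pos: [0.4872, -0.2278, 0.0747]
eef_rot: [-0.023, 0.07, 0.997, 0.019]
ft_force: [-1.8, -0.4, 0.2]
finger_gap: 0.309
```

Request:
servo_tool(
  series=[
    {"tx":0,"ty":0,"tz":0.1,"roll":0},
    {"tx":0,"ty":0,"tz":0.1,"roll":0},
    {"tx":0,"ty":0,"tz":0.1,"roll":0},
  ],
)

```text
clock: 13.78
tcp_pos: [0.4872, -0.2279, 0.073]
eef_rot: [-0.023, 0.07, 0.997, 0.019]
ft_force: [-1.4, 2.3, 2.1]
finger_gap: 0.305
```

```bash
python3 - <<'E'
from h import *
p,m,a=pose(); ax=-m[:,0]; mid=p-.0222*m[:,2]+.0375*ax; print(p,mid,ax,sense()['ft_force'],sense()['moment'])
E
```

```text
[ 0.48717965 -0.22787197  0.07297105] [ 0.52523933 -0.23398669  0.09329741] [ 0.98914928 -0.13853921 -0.04889369] [-1.38882923  2.27058089  2.13866421] [0.20737171 0.30598828 0.02088604]
```

```bash
python3 - <<'E'
from h import *
c=load('w4')
f=lambda u,v,z: onz(c,420+(u-2)/4.5,130+(v-2)/4.5,z)
print(f(190,510,.06),f(130,490,.06)); print(onz(c,449,276,.06),onz(c,462,277,.06))
E
```

```text
[ 0.55139982 -0.29122884  0.06      ] [ 0.53742617 -0.29247698  0.06      ]
[ 0.55897374 -0.32643221  0.06      ] [ 0.57115539 -0.32213373  0.06      ]
```

Request:
servo_tool(
  series=[
    {"tx":0,"ty":0,"tz":0,"roll":0},
    {"tx":0,"ty":0,"tz":0,"roll":0},
    {"tx":0,"ty":0,"tz":0,"roll":0},
    {"tx":0,"ty":0,"tz":0,"roll":0},
    {"tx":0,"ty":0,"tz":0,"roll":0},
  ],
  hand=5.5,
)

```text
clock: 14.2
tcp_pos: [0.4894, -0.229, 0.0744]
eef_rot: [-0.02, 0.07, 0.997, 0.018]
ft_force: [-0.3, -0.1, 0.3]
finger_gap: 0.641
```

```bash
python3 - <<'E'
from h import *
go((.4869,-.2274,.0745),172);print(sense()['ft_force'])
snap('wrist','w7');snap('scene','s7')
for f,b,k in(('s7',(280,140,80,70),7),):
    x,y,ww,h=b; cv2.imwrite(f'pics/{f}z.png',cv2.resize(cv2.imread(f'pics/{f}.png')[y:y+h,x:x+ww],None,fx=k,fy=k,interpolation=cv2.INTER_CUBIC))
E
```

```text
tcp [ 0.4894 -0.229   0.0744] theta 172.0 tool shift cm [0.27 0.13 0.  ] roll -0.0
[-0.29479499 -0.13999898  0.32338246]
```

View pics/s7z.png

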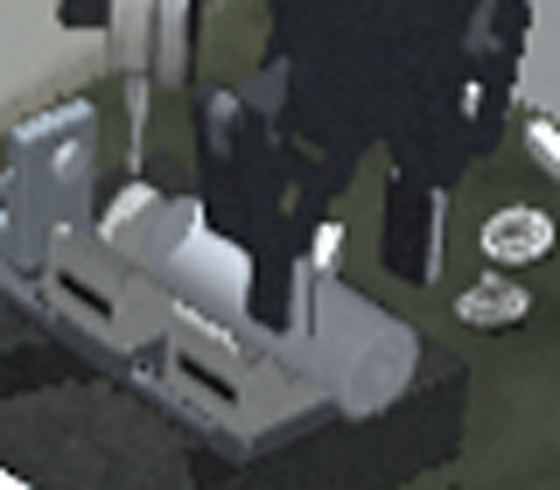

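View pics/w7.png

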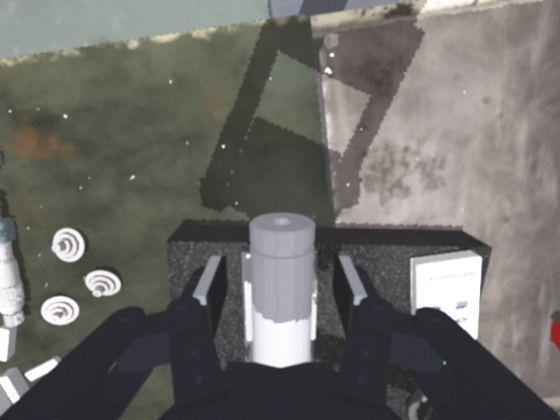

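The pin has settled into both vees, tail at about (333,193) in the scene view, and the fingers are clear of it. Next I'll raise the gripper and locate the stop button, at (289.4,162.4) in the scene.

Request:
servo_tool(
  series=[
    {"tx":0.2,"ty":0,"tz":-0.8,"roll":0},
    {"tx":0,"ty":0,"tz":-1.5,"roll":0},
    {"tx":0,"ty":0,"tz":-2,"roll":0},
    {"tx":0.5,"ty":0,"tz":-2,"roll":0},
    {"tx":1.5,"ty":0,"tz":-2,"roll":0},
    {"tx":2.5,"ty":0,"tz":-1.5,"roll":0},
    {"tx":2.5,"ty":0,"tz":-0.5,"roll":0},
    {"tx":1.5,"ty":0,"tz":0,"roll":0},
    {"tx":0,"ty":0,"tz":0,"roll":0},
  ],
)

```text
clock: 15.05
tcp_pos: [0.4041, -0.2207, 0.1904]
eef_rot: [-0.02, 0.069, 0.997, 0.017]
ft_force: [0.9, -0.4, -1.5]
finger_gap: 0.648
```

```bash
python3 - <<'E'
from h import *
go((.43,-.225,.15),172);print(pose()[1].round(3),sense()['joint_pos'].round(3))
s=snap('scene','s8');snap('wrist','w8');snap('top','t8')
for f,b,k in(('s8',(275,135,80,70),8),('t8',(340,140,70,90),6)):
    x,y,ww,h=b; cv2.imwrite(f'pics/{f}z.png',cv2.resize(cv2.imread(f'pics/{f}.png')[y:y+h,x:x+ww],None,fx=k,fy=k,interpolation=cv2.INTER_CUBIC))
u=np.array([np.cos(np.radians(-8)),np.sin(np.radians(-8)),0]); n=np.array([-u[1],u[0],0]); F=np.array([.533,-.2345,.093])
def onv(c,px,py):
    o,d=ray(c,px,py); t=((F-o)@n)/(d@n); q=o+t*d; return q,(q-F)@u*1000-67
print(onv(s,289.4,162.4))
E
```

```text
tcp [ 0.4041 -0.2207  0.1904] theta 172.07 tool shift cm [-2.8  -0.19  3.92] roll 0.07
[[-0.99   0.139 -0.038]
 [ 0.138  0.99   0.037]
 [ 0.043  0.031 -0.999]] [-0.622 -0.267  2.038  0.008  1.422 -2.055]
(array([ 0.63356275, -0.24863317,  0.094399  ]), np.float64(34.55103733130811))
```

View pics/s8z.png

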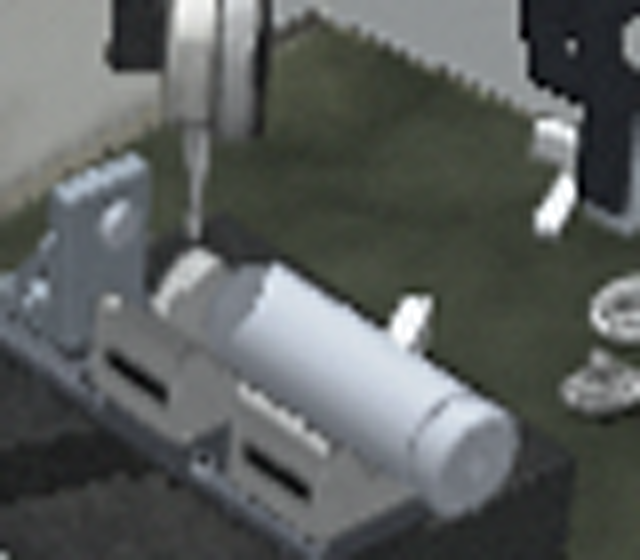

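View pics/t8z.png

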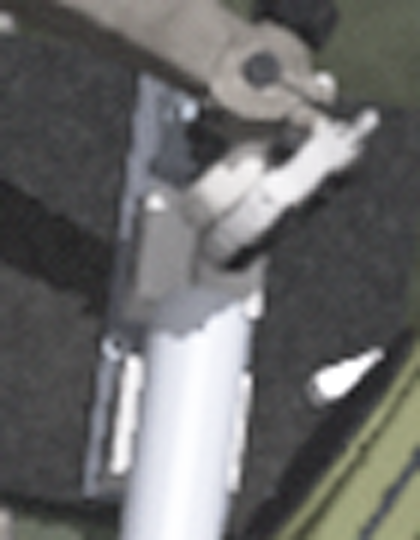

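View pics/w8.png

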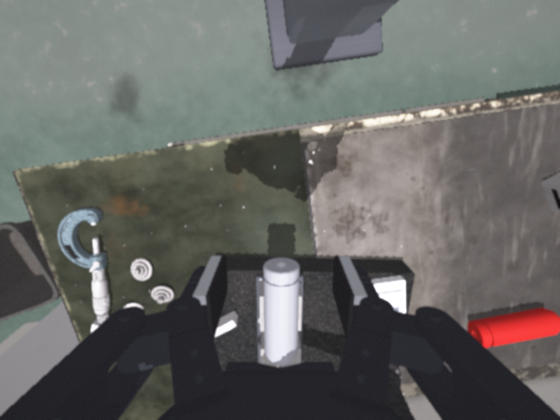

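The stop button measures x_f ≈ 34.5 mm and z ≈ 0.094, which fits its given range and height. I'll try a small slow roll to see how the tool tilt behaves.

Request:
servo_tool(
  series=[
    {"tx":0,"ty":0,"tz":0,"roll":3},
    {"tx":0,"ty":0,"tz":0,"roll":3},
    {"tx":0,"ty":0,"tz":0,"roll":3},
    {"tx":0,"ty":0,"tz":0,"roll":3},
    {"tx":0,"ty":0,"tz":0,"roll":3},
  ],
  hand=2.5,
)

```text
clock: 15.62
tcp_pos: [0.4085, -0.2205, 0.1864]
eef_rot: [-0.025, 0.203, 0.979, 0.016]
ft_force: [-0.6, 0.3, -0.4]
finger_gap: 0.294
```

```bash
python3 - <<'E'
from h import *
go((.43,-.225,.15),82);print(pose()[1].round(3),sense()['joint_pos'].round(3))
E
```

```text
tcp [ 0.4085 -0.2205  0.1864] theta 156.58 tool shift cm [-2.35  0.36  3.53] roll 74.58
[[-0.916  0.399 -0.042]
 [ 0.397  0.917  0.042]
 [ 0.055  0.021 -0.998]] [-0.617 -0.25   2.032  0.01   1.419 -1.78 ]
```

Request:
servo_tool(
  series=[
    {"tx":0,"ty":0,"tz":0.3,"roll":4},
    {"tx":0,"ty":0,"tz":0.5,"roll":5},
    {"tx":0,"ty":0,"tz":0.5,"roll":5},
    {"tx":0,"ty":0,"tz":0.5,"roll":5},
    {"tx":0,"ty":0,"tz":0.5,"roll":5},
    {"tx":0,"ty":0,"tz":0.5,"roll":5},
    {"tx":0,"ty":0,"tz":0.5,"roll":5},
    {"tx":0,"ty":0,"tz":0.5,"roll":5},
    {"tx":0,"ty":0,"tz":0.5,"roll":5},
    {"tx":0,"ty":0,"tz":0.5,"roll":5},
    {"tx":0,"ty":0,"tz":0.3,"roll":5},
    {"tx":0,"ty":0,"tz":0,"roll":5},
    {"tx":0,"ty":0,"tz":0,"roll":5},
    {"tx":0,"ty":0,"tz":0,"roll":0},
  ],
)

```text
clock: 16.78
tcp_pos: [0.4139, -0.2154, 0.1212]
eef_rot: [-0.041, 0.709, 0.704, -0.001]
ft_force: [0.5, 0.8, -0.4]
finger_gap: 0.288
```

```bash
python3 - <<'E'
from h import *
go((.429,-.22,.095),82);print(pose()[1].round(3),sense()['joint_pos'].round(3))
s=snap('scene','s9');snap('wrist','w9');snap('top','t9')
u=np.array([np.cos(np.radians(-8)),np.sin(np.radians(-8)),0]); n=np.array([-u[1],u[0],0]); F=np.array([.533,-.2345,.093])
def onv(c,px,py):
    o,d=ray(c,px,py); t=((F-o)@n)/(d@n); q=o+t*d; return q,(q-F)@u*1000-67
print('tail',onv(load('s8'),334.4,194.4))
E
```

```text
tcp [ 0.4139 -0.2154  0.1212] theta 89.57 tool shift cm [-0.59  1.67  2.5 ] roll 7.57
[[ 0.007  0.998 -0.06 ]
 [ 0.998 -0.004  0.056]
 [ 0.056 -0.061 -0.997]] [-0.603 -0.17   2.078  0.013  1.315 -0.601]
tail (array([ 0.46760394, -0.22530918,  0.08815983]), np.float64(-133.03874175970248))
```

View pics/w9.png

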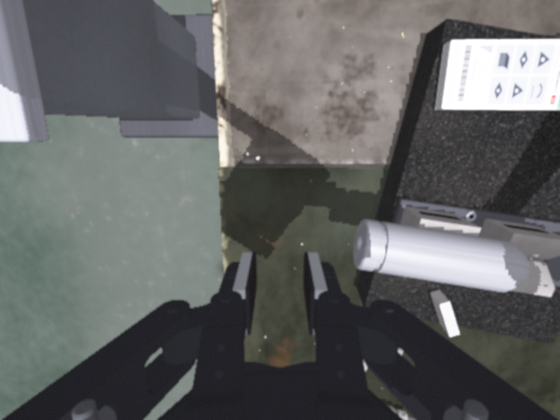

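View pics/s9.png

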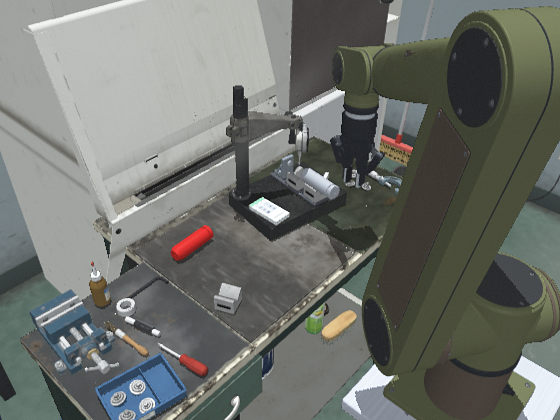

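The wrist view shows the pin's tail face at about (365,246), to the right of the fingers at (250..312, 290). The scene view shows the gripper behind the pin and clear of the dial. I'll align and lower the gripper behind the tail.

Request:
servo_tool(
  series=[
    {"tx":-0.2,"ty":0.3,"tz":0.6,"roll":3.7},
    {"tx":-0.2,"ty":0.3,"tz":0.6,"roll":3.7},
    {"tx":-0.2,"ty":0.2,"tz":0.6,"roll":0},
    {"tx":0,"ty":0.1,"tz":0.5,"roll":0},
    {"tx":0,"ty":0,"tz":0.3,"roll":0},
    {"tx":0,"ty":0,"tz":0,"roll":0},
  ],
)

```text
clock: 17.43
tcp_pos: [0.4225, -0.2213, 0.0939]
eef_rot: [-0.04, 0.749, 0.661, -0.004]
ft_force: [-0.6, 0.3, -0.5]
finger_gap: 0.29
```

```bash
cat >> h.py <<'E'
U=np.array([np.cos(np.radians(-8)),np.sin(np.radians(-8)),0]); N=np.array([-U[1],U[0],0]); F=np.array([.533,-.2345,.093])
def xf(q): d=np.array(q)-F; return np.round([d@U*1000-67,d@N*1000,d[2]*1000],1)
def onv(c,px,py):
    o,d=ray(c,px,py); t=((F-o)@N)/(d@N); return o+t*d
E
python3 - <<'E'
from h import *
go((.429,-.22,.093),82);p,m,a=pose();print(m.round(3),xf(p))
w=snap('wrist','w10'); cv2.imwrite('pics/w10z.png',cv2.resize(cv2.imread('pics/w10.png')[180:340,220:420],None,fx=3.7,fy=3.7,interpolation=cv2.INTER_CUBIC))
E
```

```text
tcp [ 0.4225 -0.2213  0.0939] theta 82.75 tool shift cm [0.21 0.64 0.06] roll 0.75
[[ 0.126  0.99  -0.059]
 [ 0.991 -0.123  0.055]
 [ 0.048 -0.065 -0.997]] [-178.3   -2.3    0.9]
```

View pics/w10z.png

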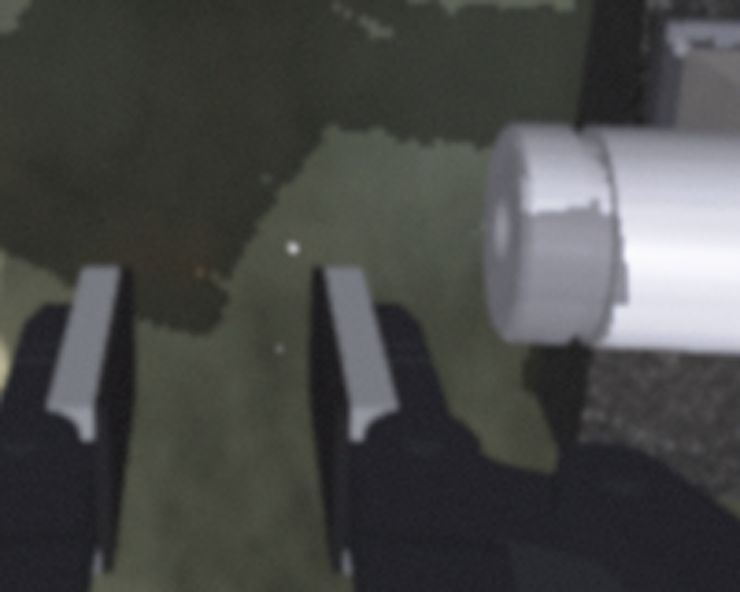

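The zoom shows that, with the fingers nearly shut, the knuckles at about (377,320) stick out well ahead of the fingertips. I'll push with the fingers fully open instead, which keeps the knuckles and body far from the dial. Backing off, then opening.

Request:
servo_tool(
  series=[
    {"tx":0.1,"ty":-0.8,"tz":0,"roll":0.7},
    {"tx":0.1,"ty":-0.8,"tz":0,"roll":0},
    {"tx":0,"ty":-0.6,"tz":0,"roll":0},
    {"tx":0,"ty":0,"tz":0,"roll":0},
  ],
)

```text
clock: 17.82
tcp_pos: [0.399, -0.216, 0.0964]
eef_rot: [-0.04, 0.753, 0.657, -0.004]
ft_force: [-0.0, -0.1, 0.1]
finger_gap: 0.294
```

Request:
servo_tool(
  series=[
    {"tx":0,"ty":0,"tz":0,"roll":0},
    {"tx":0,"ty":0,"tz":0,"roll":0},
    {"tx":0,"ty":0,"tz":0,"roll":0},
    {"tx":0,"ty":0,"tz":0,"roll":0},
    {"tx":0,"ty":0,"tz":0,"roll":0},
    {"tx":0,"ty":0,"tz":0,"roll":0},
    {"tx":0,"ty":0,"tz":0,"roll":0},
  ],
  hand=8.5,
)

```text
clock: 18.4
tcp_pos: [0.3992, -0.2164, 0.0977]
eef_rot: [-0.038, 0.753, 0.657, -0.003]
ft_force: [0.9, 0.1, -0.3]
finger_gap: 0.993
```

```bash
python3 - <<'E'
from h import *
go((.405,-.2165,.080),82);p,m,a=pose();print(m.round(3),xf(p))
w=snap('wrist','w11'); s=snap('scene','s11'); cv2.imwrite('pics/s11z.png',cv2.resize(cv2.imread('pics/s11.png')[100:220,270:410],None,fx=5,fy=5,interpolation=cv2.INTER_CUBIC))
E
```

```text
tcp [ 0.3992 -0.2164  0.0977] theta 82.08 tool shift cm [-0.01  0.69  1.73] roll 0.08
[[ 0.138  0.989 -0.056]
 [ 0.989 -0.135  0.053]
 [ 0.045 -0.062 -0.997]] [-202.1   -0.7    4.7]
```

View pics/w11.png

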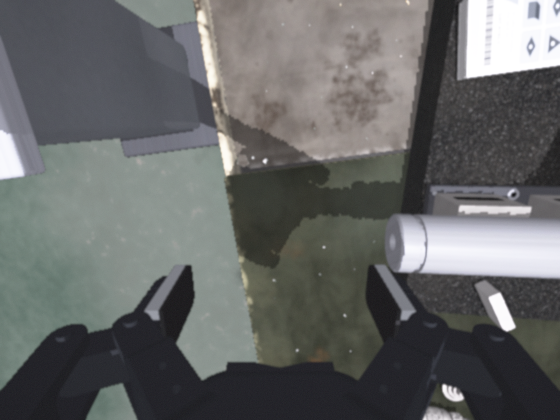

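View pics/s11z.png

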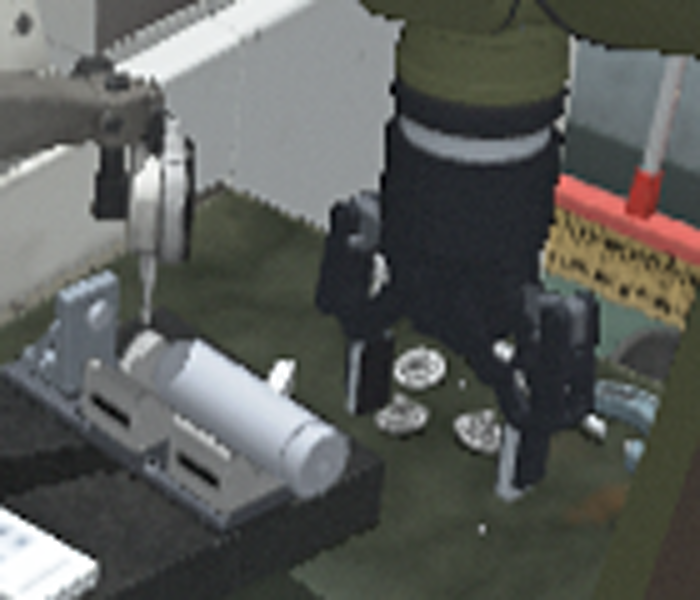

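```bash
python3 - <<'E'
from h import *
w=load('w11');s=load('s11')
for p in ((350,410),(385,398),(365,412)):
    q=onv(s,270+p[0]/5,100+p[1]/5); print(p,q.round(4),xf(q))
print('tri',tri(s,(270+367/5,100+408/5),w,(380,266)), )
t=tri(s,(270+325/5,100+462/5),w,(396,243)); print('tail',t,xf(t[0]))
print('tip R side tri',xf(tri(s,(270+367/5,100+408/5),w,(380,266))[0]))
print('tail wrist at axis h',xf(onz(w,396,243,.093)))
E
```

```text
(350, 410) [ 0.4541 -0.2234  0.1328] [-146.6   -0.    39.8]
(385, 398) [ 0.4337 -0.2205  0.1512] [-167.2    0.    58.2]
(365, 412) [ 0.4448 -0.2221  0.1369] [-156.1   -0.    43.9]
tri (array([ 0.44832549, -0.22017249,  0.13802228]), np.float64(0.00961598249093748))
tail (array([ 0.47114021, -0.22798988,  0.09120291]), np.float64(0.004790405160329731)) [-129.2   -2.2   -1.8]
tip R side tri [-152.8    2.4   45. ]
tail wrist at axis h [-128.     0.2    0. ]
```

```bash
python3 - <<'E'
from h import *
w=load('w11');s=load('s11');p,m,a=pose()
for z in (0,-.013,-.026,-.04):
  for y in(.0425,.055):
    for x in(-.011,.011):
      q=p+m@np.array([x,y,z]); a=proj(s,q);b=proj(w,q); print(z,y,x,np.round([(a[0]-270)*5,(a[1]-100)*5],0),np.round(b,0),q.round(3))
E
```

```text
0 0.0425 -0.011 [379. 478.] [344. 260.] [ 0.44  -0.233  0.095]
0 0.0425 0.011 [347. 494.] [347. 228.] [ 0.443 -0.211  0.096]
0 0.055 -0.011 [360. 468.] [364. 260.] [ 0.452 -0.235  0.094]
0 0.055 0.011 [328. 483.] [367. 228.] [ 0.455 -0.213  0.095]
-0.013 0.0425 -0.011 [381. 455.] [349. 270.] [ 0.44  -0.234  0.108]
-0.013 0.0425 0.011 [349. 471.] [351. 236.] [ 0.443 -0.212  0.109]
-0.013 0.055 -0.011 [362. 445.] [370. 270.] [ 0.453 -0.235  0.107]
-0.013 0.055 0.011 [330. 460.] [373. 236.] [ 0.456 -0.214  0.108]
-0.026 0.0425 -0.011 [383. 432.] [354. 282.] [ 0.441 -0.234  0.12 ]
-0.026 0.0425 0.011 [351. 448.] [357. 246.] [ 0.444 -0.213  0.121]
-0.026 0.055 -0.011 [365. 422.] [376. 282.] [ 0.453 -0.236  0.12 ]
-0.026 0.055 0.011 [332. 437.] [380. 246.] [ 0.456 -0.214  0.121]
-0.04 0.0425 -0.011 [386. 407.] [360. 297.] [ 0.442 -0.235  0.134]
-0.04 0.0425 0.011 [353. 422.] [364. 259.] [ 0.445 -0.213  0.135]
-0.04 0.055 -0.011 [367. 397.] [384. 297.] [ 0.454 -0.237  0.134]
-0.04 0.055 0.011 [334. 412.] [389. 259.] [ 0.457 -0.215  0.135]
```

```bash
python3 - <<'E'
from h import *
from scipy.spatial.transform import Rotation as Q
w=load('w6')
# pose at w6
p=np.array([.4861,-.227,.0841]); q=[-0.024,0.070,0.997,0.020]; m=Q.from_quat([q[1],q[2],q[3],q[0]]).as_matrix()
for z in(0,-.01,-.02,-.03,-.04): print(z,[np.round(proj(w,p+m@np.array([.011,y,z])),0) for y in(-.018,.018,.026)],[np.round(proj(load('s6'),p+m@np.array([.011,y,z])),0) for y in(.018,-.018)])
cv2.imwrite('pics/w6z.png',cv2.resize(cv2.imread('pics/w6.png')[210:370,200:360],None,fx=3.7,fy=3.7,interpolation=cv2.INTER_CUBIC))
E
```

```text
0 [array([249., 225.]), array([308., 225.]), array([321., 225.])] [array([327., 197.]), array([337., 192.])]
-0.01 [array([248., 231.]), array([310., 231.]), array([323., 231.])] [array([327., 193.]), array([337., 188.])]
-0.02 [array([246., 238.]), array([311., 238.]), array([326., 238.])] [array([327., 190.]), array([338., 185.])]
-0.03 [array([244., 246.]), array([313., 246.]), array([329., 246.])] [array([327., 186.]), array([338., 181.])]
-0.04 [array([242., 255.]), array([316., 255.]), array([332., 255.])] [array([328., 183.]), array([338., 178.])]
```

View pics/w6z.png

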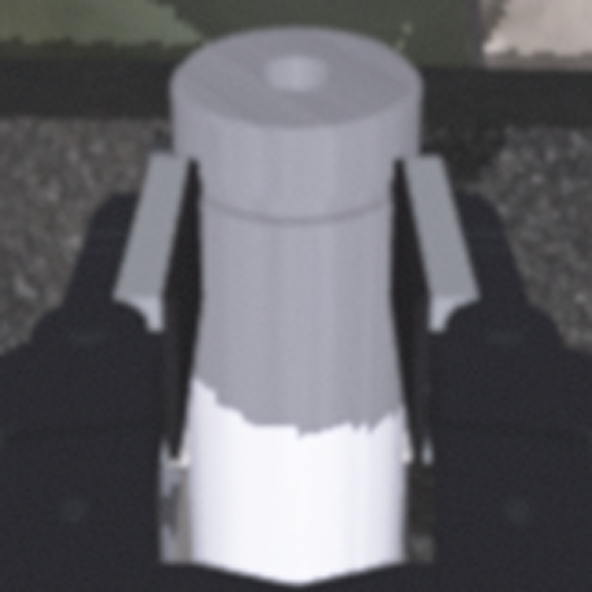

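Both cameras agree that the open fingertips sit about 39 mm behind the reported TCP. For the front fingertip to be near z = 0.091, the TCP has to be about 0.055. The tail is at x_f ≈ -129 and the front finger's back at about -150. Lowering.

Request:
servo_tool(
  series=[
    {"tx":0,"ty":0,"tz":0.7,"roll":0},
    {"tx":0,"ty":0,"tz":1,"roll":0},
    {"tx":0,"ty":0,"tz":1,"roll":0},
    {"tx":0,"ty":0,"tz":0.8,"roll":0},
    {"tx":0,"ty":0,"tz":0.5,"roll":0},
    {"tx":0,"ty":0,"tz":0,"roll":0},
  ],
)

```text
clock: 19.0
tcp_pos: [0.3959, -0.2133, 0.0524]
eef_rot: [-0.039, 0.753, 0.657, -0.004]
ft_force: [-0.2, -0.4, 0.7]
finger_gap: 0.999
```

```bash
python3 - <<'E'
from h import *
p,m,a=pose();print(p,a,m.round(3),xf(p),sense()['ft_force'])
w=snap('wrist','w12'); s=snap('scene','s12'); cv2.imwrite('pics/s12z.png',cv2.resize(cv2.imread('pics/s12.png')[100:220,270:410],None,fx=5,fy=5,interpolation=cv2.INTER_CUBIC))
cv2.imwrite('pics/w12z.png',cv2.resize(cv2.imread('pics/w12.png')[190:340,340:540],None,fx=3.9,fy=3.9,interpolation=cv2.INTER_CUBIC))
E
```

```text
[ 0.39588751 -0.21334432  0.05238727] 82.08359860726827 [[ 0.138  0.989 -0.057]
 [ 0.989 -0.135  0.054]
 [ 0.046 -0.064 -0.997]] [-205.7    1.9  -40.6] [-0.21336683 -0.36302769  0.7422342 ]
```

View pics/s12z.png

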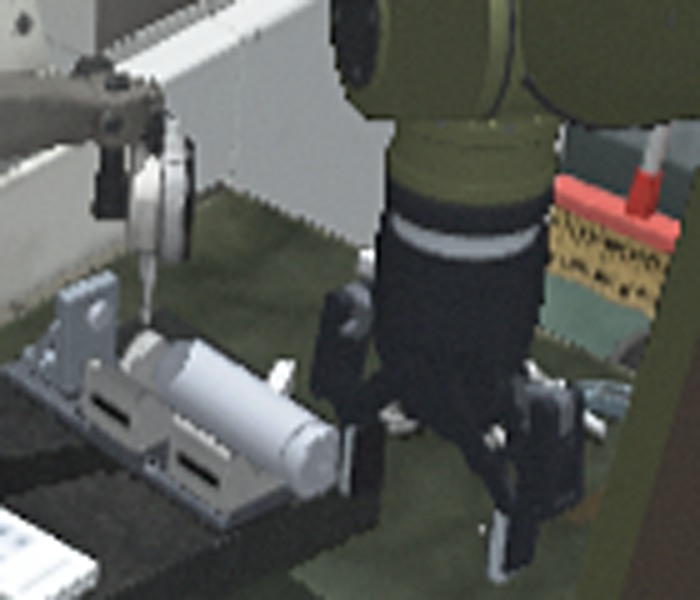

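View pics/w12z.png

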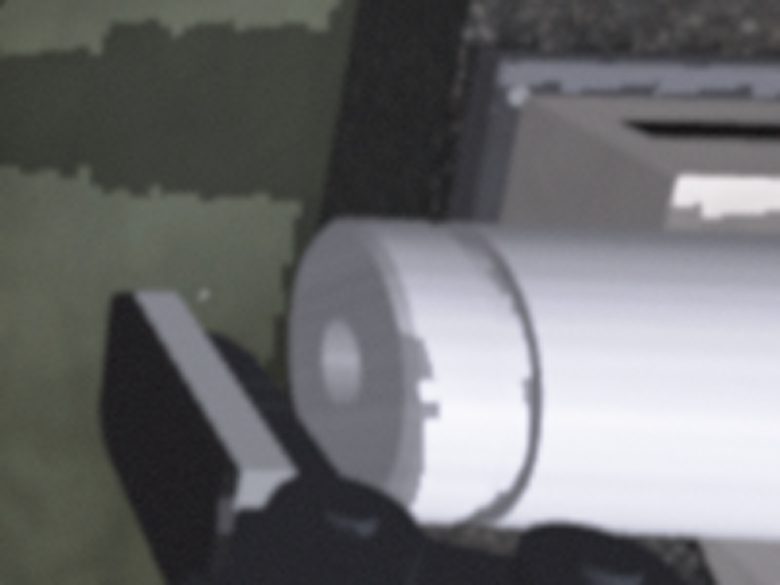

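The scene zoom shows the front fingertip at pin height just behind the tail, at about (350,490), with the knuckle about 37 mm above the tip. The wrist zoom shows it centred on the tail. Starting the push slowly.

Request:
servo_tool(
  series=[
    {"tx":0,"ty":0.3,"tz":-0.2,"roll":0},
    {"tx":0,"ty":0.3,"tz":-0.15,"roll":0},
    {"tx":0,"ty":0.3,"tz":-0.02,"roll":0},
    {"tx":0,"ty":0.3,"tz":-0.02,"roll":0},
    {"tx":0,"ty":0.3,"tz":-0.02,"roll":0},
  ],
)

```text
clock: 19.52
tcp_pos: [0.4137, -0.2172, 0.059]
eef_rot: [-0.037, 0.753, 0.657, -0.003]
ft_force: [-2.2, -0.1, -0.6]
finger_gap: 0.995
```

```bash
cat > chk.py <<'E'
from h import *
import sys
n=sys.argv[1]
p,m,a=pose();S=sense();print(p.round(4),'th',round(a,2),'zc',m[:,2].round(3),'xf',xf(p),'F',S['ft_force'].round(1),'gap',round(S['finger_gap'],3),'t',S['clock'])
w=snap('wrist','w'+n); s=snap('scene','s'+n)
a=cv2.resize(cv2.imread(f'pics/s{n}.png')[110:220,270:370],None,fx=4,fy=4,interpolation=cv2.INTER_CUBIC)
b=cv2.resize(cv2.imread(f'pics/w{n}.png')[190:410,340:540],None,fx=2,fy=2,interpolation=cv2.INTER_CUBIC)
cv2.imwrite(f'pics/c{n}.png',np.hstack([a[:440],b[:440,:400]]))
E
python3 chk.py 13
```

```text
[ 0.4137 -0.2172  0.059 ] th 82.08 zc [-0.054  0.052 -0.997] xf [-187.5    0.5  -34. ] F [-2.2 -0.1 -0.6] gap 0.995 t 19.5167
```

View pics/c13.png

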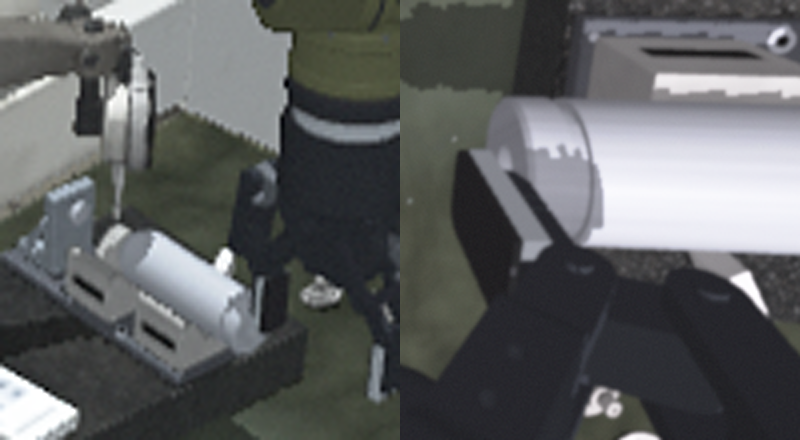

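Request:
servo_tool(
  series=[
    {"tx":0,"ty":0.3,"tz":0.05,"roll":0},
    {"tx":0,"ty":0.3,"tz":0.05,"roll":0},
    {"tx":0,"ty":0.3,"tz":0,"roll":0},
    {"tx":0,"ty":0.3,"tz":0,"roll":0},
  ],
)

```text
clock: 19.95
tcp_pos: [0.4251, -0.2189, 0.0575]
eef_rot: [-0.038, 0.753, 0.657, -0.005]
ft_force: [-5.0, -0.4, 5.1]
finger_gap: 0.994
```

```bash
python3 chk.py 14
```

```text
[ 0.4251 -0.2189  0.0575] th 82.1 zc [-0.058  0.052 -0.997] xf [-176.1    0.4  -35.5] F [-5.  -0.4  5.1] gap 0.994 t 19.95
```

View pics/c14.png

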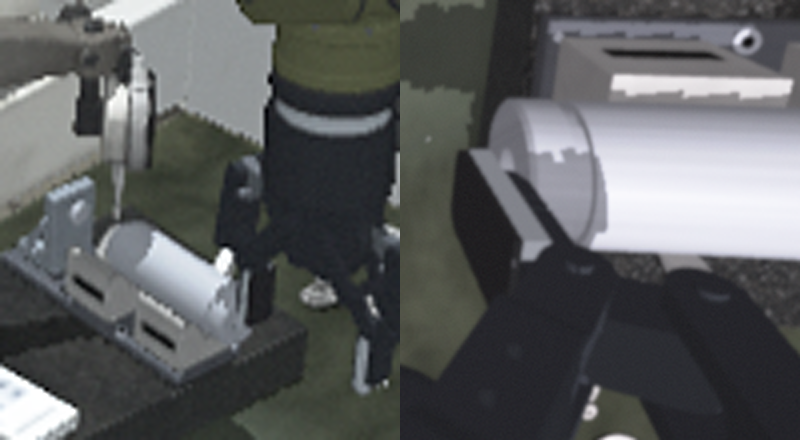

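Request:
servo_tool(
  series=[
    {"tx":0,"ty":0.3,"tz":-0.02,"roll":0},
    {"tx":0,"ty":0.3,"tz":-0.02,"roll":0},
    {"tx":0,"ty":0.3,"tz":-0.02,"roll":0},
    {"tx":0,"ty":0.3,"tz":-0.02,"roll":0},
  ],
)

```text
clock: 20.38
tcp_pos: [0.4355, -0.2204, 0.0576]
eef_rot: [-0.041, 0.753, 0.657, -0.007]
ft_force: [-13.2, 1.3, 9.4]
finger_gap: 0.993
```

Request:
servo_tool(
  series=[
    {"tx":0,"ty":0.3,"tz":-0.02,"roll":0},
    {"tx":0,"ty":0.3,"tz":-0.02,"roll":0},
  ],
)

```text
clock: 20.55
tcp_pos: [0.4374, -0.2207, 0.0583]
eef_rot: [-0.046, 0.752, 0.657, -0.01]
ft_force: [-9.2, 0.1, 7.4]
finger_gap: 0.997
```

```bash
python3 chk.py 15
```

```text
[ 0.4374 -0.2207  0.0583] th 82.15 zc [-0.076  0.055 -0.996] xf [-163.5    0.3  -34.7] F [-9.2  0.1  7.4] gap 0.997 t 20.55
```

View pics/c15.png

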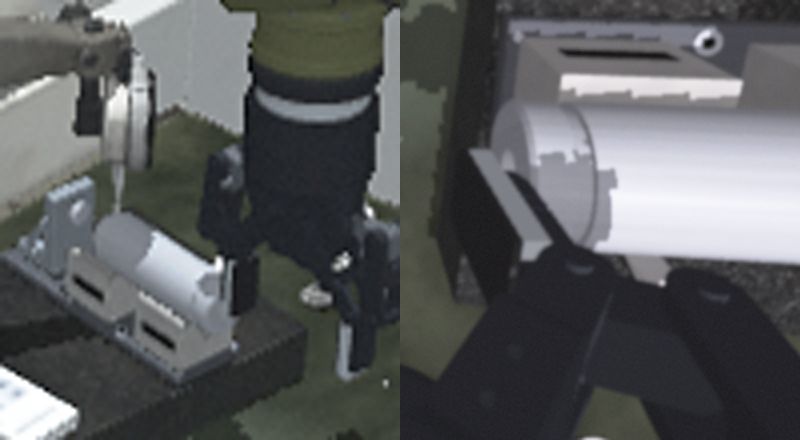

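Request:
servo_tool(
  series=[
    {"tx":0,"ty":0.5,"tz":-0.05,"roll":0},
    {"tx":0,"ty":0.5,"tz":-0.05,"roll":0},
  ],
)

```text
clock: 20.82
tcp_pos: [0.4453, -0.2219, 0.0585]
eef_rot: [-0.048, 0.752, 0.657, -0.012]
ft_force: [-12.3, 1.3, 9.1]
finger_gap: 0.997
```

Request:
servo_tool(
  series=[
    {"tx":0,"ty":0.5,"tz":-0.03,"roll":0},
  ],
)

```text
clock: 20.9
tcp_pos: [0.4486, -0.2223, 0.0588]
eef_rot: [-0.05, 0.752, 0.657, -0.014]
ft_force: [-13.4, 1.4, 11.1]
finger_gap: 0.989
```

```bash
python3 chk.py 16
```

```text
[ 0.4486 -0.2223  0.0588] th 82.14 zc [-0.086  0.058 -0.995] xf [-152.2    0.3  -34.2] F [-13.4   1.4  11.1] gap 0.989 t 20.9
```

View pics/c16.png

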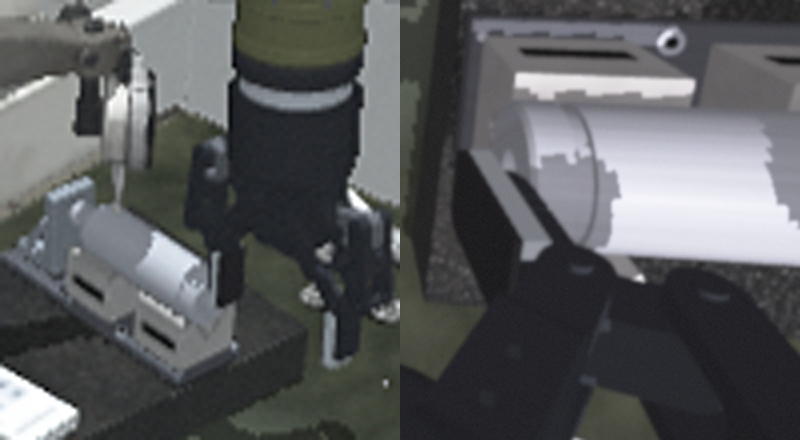

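The nose has passed under the plunger and is heading for the button. The fingertip sits a little above the front block's top. About 17 mm remain, so I'll continue in short bursts.

Request:
servo_tool(
  series=[
    {"tx":0,"ty":0.4,"tz":-0.08,"roll":0},
    {"tx":0,"ty":0.4,"tz":-0.08,"roll":0},
  ],
)

```text
clock: 21.17
tcp_pos: [0.4548, -0.2232, 0.0593]
eef_rot: [-0.053, 0.752, 0.657, -0.015]
ft_force: [-9.2, -0.1, 5.4]
finger_gap: 0.995
```

Request:
servo_tool(
  series=[
    {"tx":0,"ty":0.35,"tz":-0.06,"roll":0},
  ],
)

```text
clock: 21.25
tcp_pos: [0.4567, -0.2235, 0.0595]
eef_rot: [-0.054, 0.752, 0.657, -0.017]
ft_force: [-11.9, 0.6, 8.3]
finger_gap: 0.998
```

```bash
python3 chk.py 17
```

```text
[ 0.4567 -0.2235  0.0595] th 82.14 zc [-0.097  0.06  -0.994] xf [-144.1    0.3  -33.5] F [-11.9   0.6   8.3] gap 0.998 t 21.25
```

View pics/c17.png

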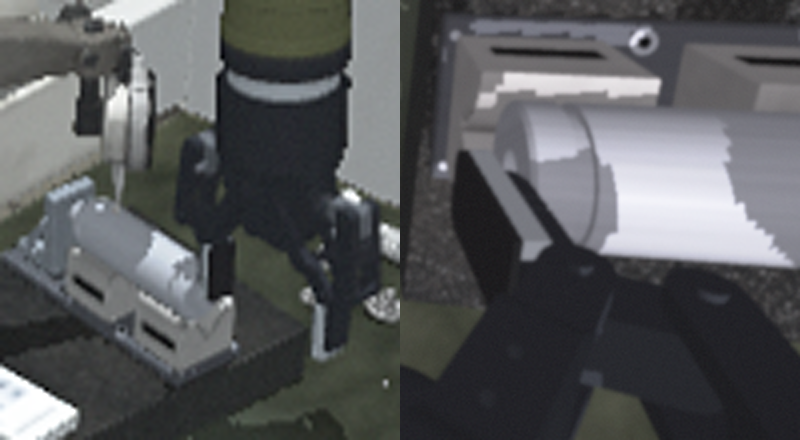

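Request:
servo_tool(
  series=[
    {"tx":0,"ty":0.3,"tz":-0.06,"roll":0},
  ],
)

```text
clock: 21.43
tcp_pos: [0.4586, -0.2237, 0.0597]
eef_rot: [-0.056, 0.752, 0.657, -0.018]
ft_force: [-10.9, 0.8, 7.1]
finger_gap: 0.999
```

Request:
servo_tool(
  series=[
    {"tx":0,"ty":0.3,"tz":-0.06,"roll":0},
  ],
)

```text
clock: 21.52
tcp_pos: [0.4601, -0.224, 0.06]
eef_rot: [-0.058, 0.752, 0.657, -0.019]
ft_force: [-10.0, 0.7, 8.1]
finger_gap: 0.996
```

Request:
servo_tool(
  series=[
    {"tx":0,"ty":0.3,"tz":-0.06,"roll":0},
  ],
)

```text
clock: 21.6
tcp_pos: [0.4615, -0.2241, 0.0603]
eef_rot: [-0.06, 0.752, 0.657, -0.021]
ft_force: [-10.6, 1.1, 7.5]
finger_gap: 0.997
```

Request:
servo_tool(
  series=[
    {"tx":0,"ty":0.3,"tz":-0.06,"roll":0},
  ],
)

```text
clock: 21.68
tcp_pos: [0.4616, -0.2241, 0.0606]
eef_rot: [-0.063, 0.751, 0.657, -0.023]
ft_force: [-20.0, 2.7, 13.7]
finger_gap: 0.998
```

```bash
python3 chk.py 18; python3 - <<'E'
from h import *
a=cv2.imread('pics/s18.png')[140:200,275:345]; cv2.imwrite('pics/c18z.png',cv2.resize(a,None,fx=10,fy=10,interpolation=cv2.INTER_CUBIC))
E
```

```text
[ 0.4616 -0.2241  0.0606] th 82.15 zc [-0.117  0.064 -0.991] xf [-139.1    0.3  -32.4] F [-20.    2.7  13.7] gap 0.998 t 21.6833
```

View pics/c18z.png

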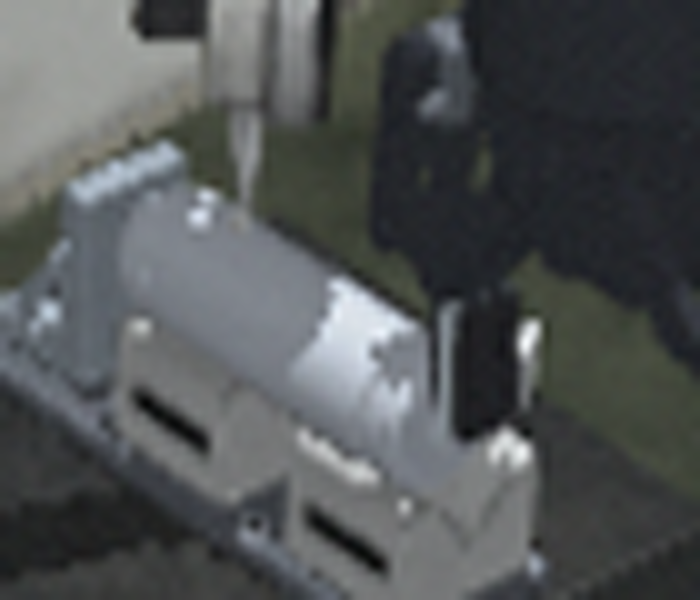

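View pics/w18.png

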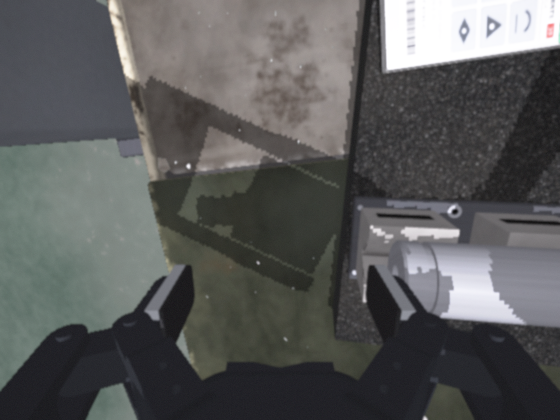

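Force jumped from about 10 to 20 N and the motion stalled, with the nose face against the bracket in the picture: the pin is home. Backing off gently.

Request:
servo_tool(
  series=[
    {"tx":0,"ty":-0.2,"tz":0,"roll":0},
    {"tx":0,"ty":-0.4,"tz":0,"roll":0},
    {"tx":0,"ty":-0.8,"tz":0,"roll":0},
    {"tx":0,"ty":-1.2,"tz":0,"roll":0},
    {"tx":0,"ty":-1.5,"tz":0,"roll":0},
    {"tx":0,"ty":-1.5,"tz":0,"roll":0},
    {"tx":0,"ty":-1,"tz":0,"roll":0},
    {"tx":0,"ty":0,"tz":0,"roll":0},
  ],
)

```text
clock: 22.45
tcp_pos: [0.3959, -0.2146, 0.0677]
eef_rot: [-0.06, 0.751, 0.657, -0.02]
ft_force: [0.2, 1.2, -0.0]
finger_gap: 0.997
```

```bash
python3 chk.py 19; python3 - <<'E'
from h import *
a=cv2.imread('pics/s19.png')[140:200,275:345]; cv2.imwrite('pics/c19z.png',cv2.resize(a,None,fx=10,fy=10,interpolation=cv2.INTER_CUBIC))
t=snap('top','t19'); a=cv2.imread('pics/t19.png')[150:235,300:420]; cv2.imwrite('pics/t19z.png',cv2.resize(a,None,fx=6,fy=6,interpolation=cv2.INTER_CUBIC))
E
```

```text
[ 0.3959 -0.2146  0.0677] th 82.19 zc [-0.11   0.064 -0.992] xf [-205.6    0.6  -25.3] F [ 0.2  1.2 -0. ] gap 0.997 t 22.45
```

View pics/c19z.png

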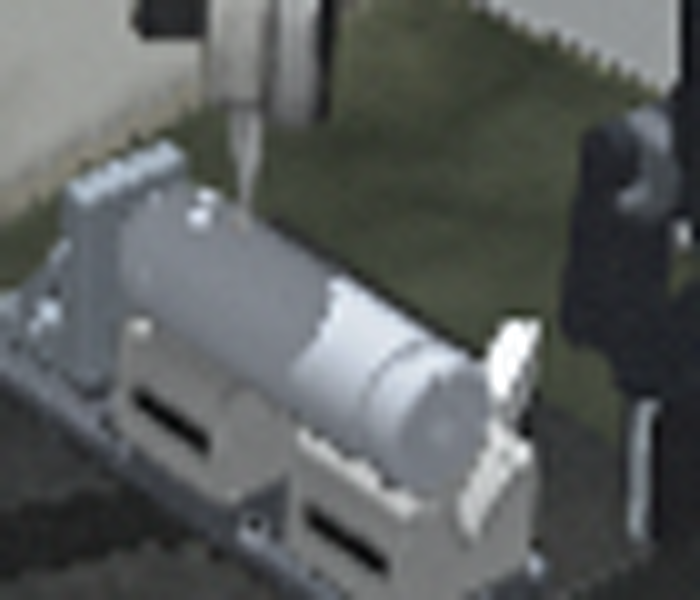

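View pics/w19.png

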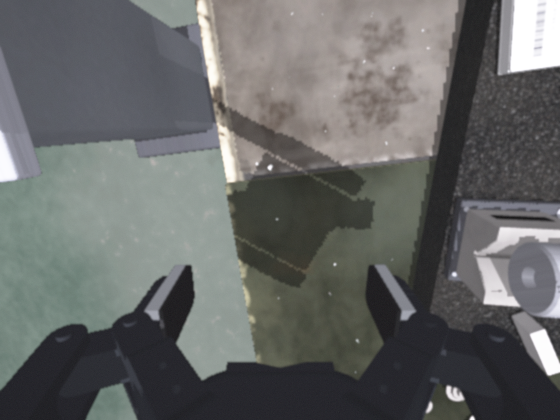

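View pics/t19z.png

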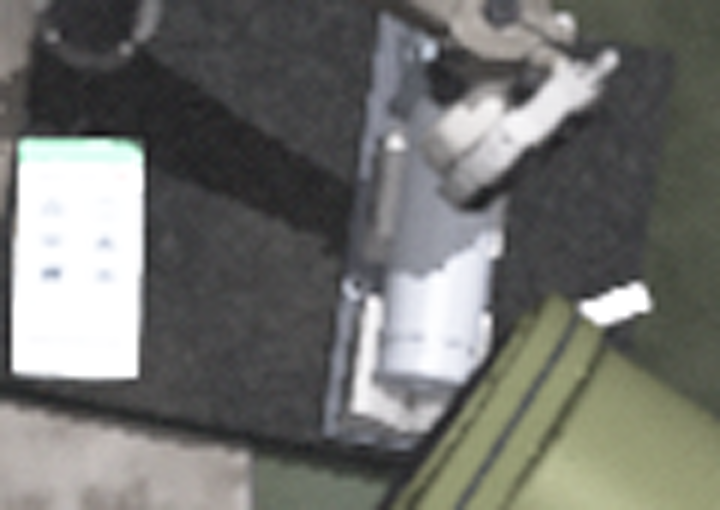

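```bash
python3 - <<'E'
from h import *
s=load('s19');w=load('w19');t=load('t19')
sp=(275+440/10,140+428/10)
print('scene plane',xf(onv(s,*sp))); q=tri(s,sp,w,(547,283)); print('tri wrist',xf(q[0]),q[1])
# front upper-left corner of front block etc in top: groove + tail top edge
print('top tail top-edge',xf(onz(t,300+425/6,150+383/6,.111)),'groove',xf(onz(t,300+430/6,150+343/6,.111)))
print('block front top corners',xf(onz(t,300+350/6,150+412/6,.083)))
print('stop scene (before)',xf(onv(load('s8'),275+118/8,135+222/8)))
print('block front corner in scene: left',xf(onv(s,275+420/10,140+505/10)))
E
```

```text
scene plane [-78.1   0.   -0.9]
tri wrist [-68.8  -4.6  -4.7] 0.00877157816706146
top tail top-edge [-79.6  -0.7  18. ] groove [-65.   -0.6  18. ]
block front top corners [-89.1  20.5 -10. ]
stop scene (before) [33.1 -0.   1. ]
block front corner in scene: left [-73.3   0.  -27.5]
```

The tail measures x_f ≈ -78 ± 1.5, putting the nose at 32 ± 1.5, against a stop at 33 to 34.5 and a hard stall on contact. For a closer look at the gap, I'll raise the wrist camera on the left, clear of the dial.

Request:
servo_tool(
  series=[
    {"tx":0,"ty":0,"tz":-1.5,"roll":0},
    {"tx":0,"ty":0,"tz":-2.5,"roll":0},
    {"tx":0,"ty":0,"tz":-2.5,"roll":0},
    {"tx":1,"ty":0,"tz":-2.5,"roll":0},
    {"tx":2,"ty":0.5,"tz":-2,"roll":0},
    {"tx":2,"ty":0.5,"tz":-1,"roll":0},
    {"tx":2,"ty":1,"tz":0,"roll":0},
    {"tx":1,"ty":1,"tz":0,"roll":0},
    {"tx":0,"ty":0.5,"tz":0,"roll":0},
    {"tx":0,"ty":0,"tz":0,"roll":0},
  ],
)

```text
clock: 23.43
tcp_pos: [0.4654, -0.1463, 0.1937]
eef_rot: [-0.058, 0.751, 0.658, -0.018]
ft_force: [-1.3, -0.0, -0.7]
finger_gap: 0.996
```

```bash
python3 chk.py 20
```

```text
[ 0.4654 -0.1463  0.1937] th 82.27 zc [-0.103  0.064 -0.993] xf [-146.2   78.   100.7] F [-1.3 -0.  -0.7] gap 0.996 t 23.4333
```

View pics/w20.png

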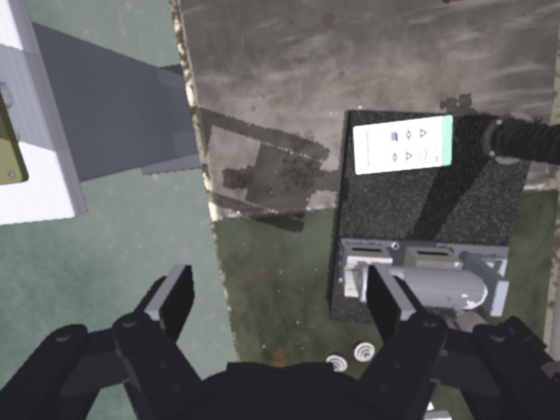

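```bash
python3 - <<'E'
from h import *
a=cv2.imread('pics/w20.png')[235:330,430:520]; a=cv2.convertScaleAbs(a,alpha=1.4); cv2.imwrite('pics/w20z.png',cv2.resize(a,None,fx=6,fy=6,interpolation=cv2.INTER_CUBIC))
w=load('w20')
for x in (24,28.5,33): 
  for z in (.093,.111): print(x,z,[(np.array(proj(w,F+U*(x+67)/1000+N*y+np.array([0,0,z-.093])))-[430,235])*6 for y in(0,.0075)])
E
```

```text
24 0.093 [array([214.78928746, 323.68515662]), array([223.1164838 , 281.44558617])]
24 0.111 [array([272.51220373, 386.61656397]), array([281.80143778, 342.1437249 ])]
28.5 0.093 [array([244.69902187, 325.59907978]), array([253.24918951, 283.3045417 ])]
28.5 0.111 [array([304.4226565 , 388.75978931]), array([313.96571492, 344.22632341])]
33 0.093 [array([274.70506715, 327.51916588]), array([283.47960478, 285.16952515])]
33 0.111 [array([336.44240807, 390.91035557]), array([346.24098274, 346.31610843])]
```

View pics/w20z.png

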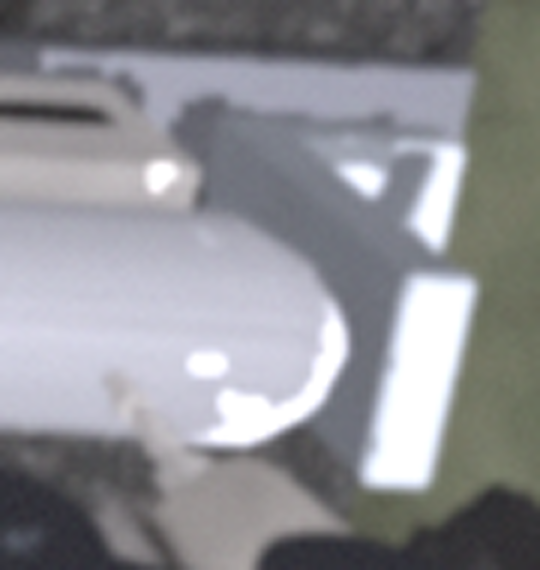

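In the zoom, the nose rim at (345,373) lies about 4.5 mm short of the bracket's front edge at (377,373). The button stands 5 mm proud, so the nose is on the button. The pin lies in both vees with the plunger on it, and the gripper is clear, so I'm handing in.

```bash
python3 - <<'E'
from h import *
print(sense()['ft_force'],sense()['joint_vel'].round(3)); print(sign_off())
E
```

```text
[0.15790018 0.11040828 0.17194023] [-0.015 -0.009  0.018 -0.004  0.004  0.001]
the job is handed in; nothing more can be done
None
```

The pin is lying in both fixture vees, nose home against the stop button, with the plunger riding on it. I handed the job in at about 23.5 s; no verdict is reported.

I lifted the pin out of the storage block by its tail end and laid it in the front vee. I then slid it in under the dial with the back of one opened finger. Near the end the push took about 10 N. It jumped to about 20 N and stalled when the nose reached the stop, so I backed off straight away.

**Last checks**
- **Nose at the stop:** the tail measured 77–80 mm before the plunger line, which puts the nose at about 31–33 mm. The stop button measured 33–34.5 mm. In the closest picture the gap from nose rim to bracket was about 4.5 mm, which matches the 5 mm button.
- **Tail height:** it was about 1 mm below nominal from the scene camera, within the 4 mm allowed.
- **Plunger and clearances:** the plunger's lift was judged only from pictures showing its tip on the pin's full diameter. The pictures also showed the gripper clear of everything, and the box and gauge block in their places, though I did not measure those two.

**Disagreements**
- One two-view measurement of the tail was out by about 9 mm, so I set it aside. The scene and top views agreed with each other.
- The open fingertips looked about 39 mm behind the reported tool point, where about 13 mm was expected. I allowed for that in the push height.
- The tool tilted by up to about 7° over the run. The moves have no tilt command, so I could not correct it, and it caused no trouble that I saw.

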